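# Sound a fork leg with a depth rod and mark the exposed length

### The arm

A 6-joint arm with a two-finger parallel gripper is mounted at the origin on the work surface. World frame = base frame: x ahead of the robot, y to its left, z up, the work surface at z = 0. Lengths are in mm, angles in rad, forces in N, time in s.
With the tool pointing down it reaches from about 375 to 900 mm from the base axis. Payload 3.1 kg.
Tool frame: the origin (TCP) lies midway between the tips of the shut fingers; the grasp point (between the pads) lies 19 mm behind it (manip.grip_depth is the distance from the TCP to the grasp point, in mm); x points along the fingers, y is the direction in which the jaws open and shut, and the axes are right-handed (so a half turn about x gives the same grasp; the last joint's range is limited). The gripper opens to 87 mm and grips with 3 to 60 N. Pads are 19 mm wide; open, the fingers measure 117 mm over their backs; the gripper's body (75 mm by 190 mm) begins 51 mm behind the grasp point.
Start: joints at [1.137, 0.527, 1.433, -0, 1.181, -0.178], TCP at [158.097, 604.65, 222.548] pointing down, gripper open.
Joint ranges: [-3.08, 3.08], [-0.75, 2.2], [0.22, 2.44], [-1.43, 4.57], [0, 2.65], [-2.85, 2.85]. Speed limits (rad/s): [2.79, 2.79, 3.14, 3.14, 3.14, 3.14].

### API

Orientations are given as [roll, pitch, yaw] about the fixed x, y, z axes, in that order (R = Rz(yaw) Ry(pitch) Rx(roll)).
In Python, from cell import get_state, viewer, manip gives the robot as it stands.
- The arm moves only by the tool move_arm, never from a script. Its argument "deltas" is a list of rows, each an object with "translation": the shift along the world's x, y, z in m, a list of three; "yaw": the turn about the world's z in degrees; "gripper": the opening, from 0 (shut) to 1 (fully open). In form: [{"translation": [tx, ty, tz], "yaw": yaw, "gripper": gripper}, ...]. A call has 1 to 8 rows; each row shifts and turns the commanded pose from where the row before left it; what a row does not reach is not made up. A row lasts 1/12 s, in which the tool goes at most 41.7 mm and 7.16 degrees, less where a joint would pass 70% of its speed; a pose out of reach is approached as far as the arm can. A call is refused whole if a number of a shift passes 0.0417 or a number of a turn 7.16, either way. A call with a gripper value outside its range is refused whole. The fingers move at their own pace and stop on an object; the grip force is fixed at half the most. Time passes only in rows, so rows that do not move let the fingers close. It gives the time, the measured TCP pose, the force and the opening at its end, in the units of the state.
- get_state(): the state, without advancing time (a new reading comes with each control period).
- viewer.grab_frame(name): name is "scene" or "top"; returns a dict with "image" (420x560x3 uint8, red, green, blue), "depth" (420x560 float32, mm along the optical axis (not along the pixel's ray), 0 where there is no reading), "mtx" (3x3 intrinsics, pixels), "world_from_camera" (4x4, takes a point from camera to world coordinates). Camera axes: x right, y up, looking along -z (the intrinsics and any distortion apply to the point x, -y, -z); pixel columns grow to the right and rows downward; lengths in mm; the calibration is good to about 2 mm. A picture is of the moment at which its call begins.
- manip.finish_job(): hands the job in, once; it reports no verdict.
The state is a dict: "time": time; "q": joint angles; "qvel": joint speeds; "joint_torque": joint torques, N m; "ee_pos": TCP position; "orientation": TCP orientation; "force": force on the tool from outside, world axes, zero at the start; "wrist_torque": the same for the moment, N m; "opening": finger opening in mm.
Only numpy, scipy, OpenCV 4.12 (cv2) and the standard library are available. Lean on these libraries where they do the work, as an engineer would, in place of code of your own. Each camera call takes 0.05 s, during which the arm holds its last target.

### The job

Take the depth rod out of its wooden block and slide it down the bore of the clamped fork leg, past the dragging spring ball, until it is pressed firmly home on the rubber bumper at the bottom, without crushing the bumper. Let go of the rod and leave it standing there, then read how far it sticks out: slide the pointer of the height gauge beside it up until the pointer's top face is level with the top of the rod, and leave it there. Leave the mug, the spacer ring and the spanner alone.

Things in the scene. Friction and masses are not known exactly. Their poses are not given: they have to be found in the camera images.
- rod_head (a point): centre of the depth rod's grip: a grey aluminium cylinder 22 mm in diameter and 28 mm tall at the top of the rod. The loose steel rod below it is 14 mm in diameter; the whole rod is 160 mm from foot to top and weighs about 0.2 kg; its z axis points up along the rod. At the start it stands upright in the block, its lower 42 mm in the hole
- rod_top (a point): centre of the flat top of the depth rod's grip, 14 mm above rod_head
- rod_tip (a point): centre of the rod's flat foot, 146 mm below rod_head; the foot is 8 mm wide and tapers out to the full 14 mm within 4 mm
- block: fixed wooden block, 80 x 80 x 50 mm high, that holds the rod in a round upright hole at its centre; origin at the centre of its underside
- bore (a point): centre of the open mouth of the bore, at the top of the grey fork leg, 140 mm above the bench. The leg is an upright round tube, 42 mm outside, bore 16.5 mm in diameter. The bore's bottom is a rubber bumper that cannot be seen, 70 to 105 mm below the mouth, different every time. This point's -y axis points to the height gauge's column, 130 mm away; z is up
- bumper (a joint): how far the rubber bumper at the bottom of the bore is squeezed (m, 0 = free, grows as it is pressed). It gives about 1 mm for each 2 N; 1.5 mm or more is firmly home, over 8 mm crushes it
- gauge (a joint): height of the gauge's slide on its column (m, 0 = lowest, 0.125 = highest, upwards). It stays where it is left; moving it takes about 4 N
- gauge_tip (a point): end of the pointer of the height gauge, on its top face: a steel bar 8 x 8 mm that runs level from the slide towards the rod and ends 45 mm from the bore's axis. It stands 125 mm above the bench when the joint reads 0 and always starts at least 30 mm too low
- gauge_tab (a point): centre of the black upright tab on the pointer, to grip the slide by: 10 mm thick (along x of this point), 18 mm wide (along y) and 28 mm tall; it is 68 mm from the bore's axis and 62 mm from the column's axis, its centre 14 mm above the pointer's top face; its y axis points at the bore
- mug: white mug, 76 mm wide and 90 mm tall, standing; origin at the centre of its underside; leave alone
- spacer: steel spacer ring, 40 mm wide and 20 mm high, lying flat; origin at the centre of its underside; leave alone
- spanner: steel spanner 180 mm long, lying; origin near its middle; leave alone
- ball: small brass spring ball (10 mm) in the bore's wall, 16 mm below the mouth on the +x side of point bore; origin at its centre. It pushes sideways on the rod with 4 to 6 N, so the rod drags with about 2 to 7 N all the way down and does not fall in by its own weight
- stand: fixed fixture that clamps the leg: a dark steel plate 120 x 240 x 12 mm with 40 mm aluminium jaws at the leg's foot and, at 130 mm from the bore's axis in -y, the gauge's steel column, 15 mm thick and 265 mm high; origin on the bench under the bore's axis
Mind the look-alikes: they are no part of the job. There is more than one size of the part that bears rod_head; the job needs the smallest.

How it is judged:
By the outcome, as a careful person would: the job done as asked, in the order asked, and still so for the second after the job is handed in, with the robot touching nothing.
It also fails if it takes over 66 s, if anything falls off the work surface, if the arm or the gripper's body presses on something with over 40 N, if the wrist force passes 120 N, or if a joint passes its speed limit or range.

## Working session

There is one attempt and no reset: what is moved stays moved. The work goes in short steps, Python scripts to look and compute and a tool call to move; the robot and the scene stay as the last step left them, time stands still between calls to the robot, and variables do not carry over. Pictures are saved under pics/ and viewed, and the job is handed in when it is done.

Besides the shell and the picture viewer there is one more tool, called as name(argument=value, ...) on one line, values as JSON. move_arm: Moves the arm, as the interface text tells. Its arguments: {"type":"object","properties":{"deltas":{"type":"array","items":{"type":"object","properties":{"translation":{"type":"array","items":{"type":"number"}},"yaw":{"type":"number"},"gripper":{"type":"number"}}}}},"required":["deltas"]}

```bash
mkdir -p pics; cat > h.py <<'E'
import numpy as np, cv2
from cell import get_state, viewer, manip
def grab(n):
    f=viewer.grab_frame(n); np.savez(f'{n}.npz',**f); return f
def world(f,u,v,d=None):
    K=f['mtx'];T=f['world_from_camera']
    if d is None: d=f['depth'][int(round(v)),int(round(u))]
    x=(u-K[0,2])/K[0,0]*d; y=(v-K[1,2])/K[1,1]*d
    return (T@np.array([x,-y,-d,1]))[:3]
def ray(f,u,v):
    T=f['world_from_camera']; o=T[:3,3]; p=world(f,u,v,1000.); d=p-o
    return o,d/np.linalg.norm(d)
def atz(f,u,v,z):
    o,d=ray(f,u,v); return o+d*(z-o[2])/d[2]
def tri(f1,p1,f2,p2):
    o1,d1=ray(f1,*p1);o2,d2=ray(f2,*p2)
    A=np.stack([d1,-d2],1); s=np.linalg.lstsq(A,o2-o1,rcond=None)[0]
    a=o1+s[0]*d1;b=o2+s[1]*d2
    return (a+b)/2,np.linalg.norm(a-b)
def load(n): return dict(np.load(f'{n}.npz'))
def save(im,n,s=1): cv2.imwrite(f'pics/{n}.png',cv2.resize(im,None,fx=s,fy=s,interpolation=cv2.INTER_CUBIC)[:,:,::-1])
E
python3 - <<'E'
from h import *
np.set_printoptions(precision=3,suppress=True)
for n in ('scene','top'):
    f=grab(n); save(f['image'],n+'0',1.42); print(f['mtx'],f['world_from_camera'])
print(get_state())
E
```

```text
[[510.772   0.    279.107]
 [  0.    510.772 208.292]
 [  0.      0.      1.   ]] [[   0.669   -0.403    0.625 1109.949]
 [   0.744    0.355   -0.566 -448.129]
 [   0.006    0.844    0.537  589.575]
 [   0.       0.       0.       1.   ]]
[[513.996   0.    281.685]
 [  0.    513.996 209.811]
 [  0.      0.      1.   ]] [[   0.025    0.996   -0.087  484.154]
 [  -0.999    0.028    0.03    38.445]
 [   0.032    0.086    0.996 1051.612]
 [   0.       0.       0.       1.   ]]
{'time': 0.1, 'q': array([ 1.136,  0.528,  1.434,  0.   ,  1.181, -0.178]), 'qvel': array([-0.   , -0.003, -0.003, -0.001,  0.   ,  0.   ]), 'joint_torque': array([ -0.   , -44.099, -17.715,   0.063,   0.053,  -0.   ]), 'ee_pos': array([157.831, 604.079, 221.696]), 'orientation': array([-1.755,  1.569, -2.011]), 'force': array([-0.799,  0.045,  0.435]), 'wrist_torque': array([ 0.012, -0.042, -0.034]), 'opening': 86.92643623090194}
```

View pics/scene0.png

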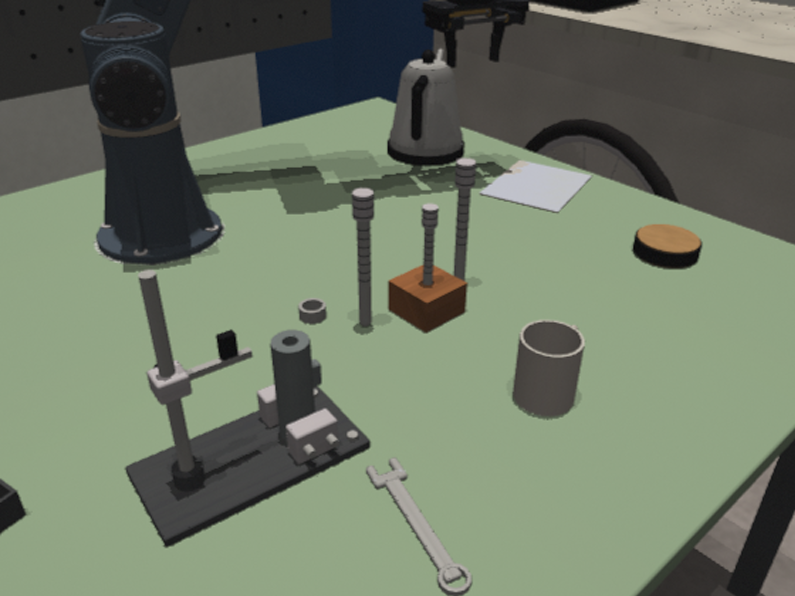

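View pics/top0.png

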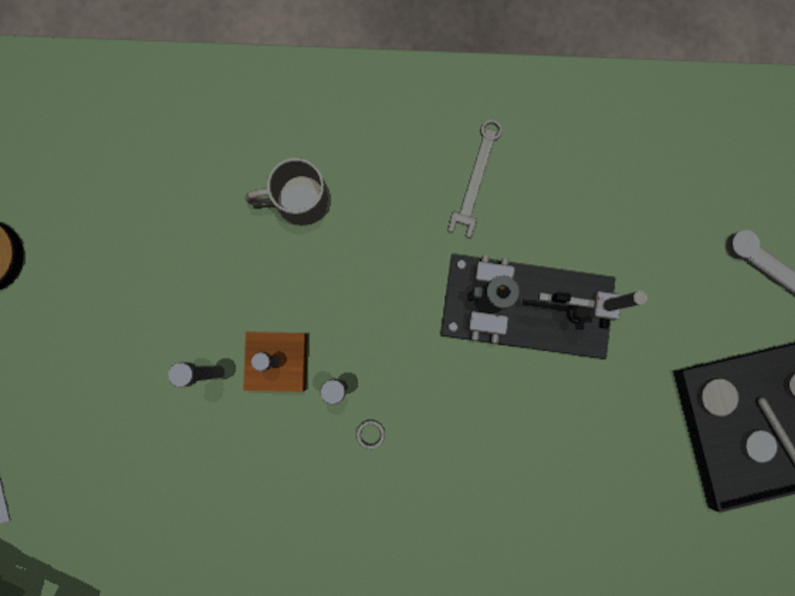

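The scene view shows three look-alike rods: (363,195), (430,210) and (465,165). The one at (430,210) is the shortest and stands in the block, as described, so it is the one I want. I'll confirm it in a crop and measure.

```bash
python3 - <<'E'
from h import *
np.set_printoptions(precision=1,suppress=True)
s=load('scene');t=load('top')
a=cv2.resize(s['image'][100:240,230:370],(392,392),interpolation=cv2.INTER_CUBIC)
b=cv2.resize(t['image'][215:295,115:255],(686,392),interpolation=cv2.INTER_CUBIC)
save(np.hstack([a,b[:,:400]]),'crop_rod')
a=s['image'][180:390,80:270]; save(a,'crop_st_s',3.1 if 0 else 2.8)
b=t['image'][170:260,300:470]; save(b,'crop_st_t',4.5)
def bl(f,u,v):print((u,v),world(f,u,v))
print('top depth'); 
for p in [(183.5,254.5),(127,264),(234,276),(354,205),(395,210),(405,209),(450,210)]: bl(t,*p)
print('scene')
for p in [(303,147),(256,137),(328,116),(205,240),(160,243),(175,249),(105,193)]: bl(s,*p)
E
```

```text
top depth
(183.5, 254.5) [480.2 177.2 168.6]
(127, 264) [462.7 262.4 203.6]
(234, 276) [447.6  88.1 206.3]
(354, 205) [ 580.1 -125.    99.8]
(395, 210) [ 565.7 -182.9  176.3]
(405, 209) [ 583.7 -245.1   12.1]
(450, 210) [ 560.  -247.   263.9]
scene
(303, 147) [489.6 173.9 168.8]
(256, 137) [457.   86.2 204.5]
(328, 116) [473.8 256.1 204.2]
(205, 240) [ 570.9 -110.6  133. ]
(160, 243) [ 575.4 -186.5  166.9]
(175, 249) [ 575.4 -164.8  145.7]
(105, 193) [1109.9 -448.1  589.6]
```

View pics/crop_rod.png

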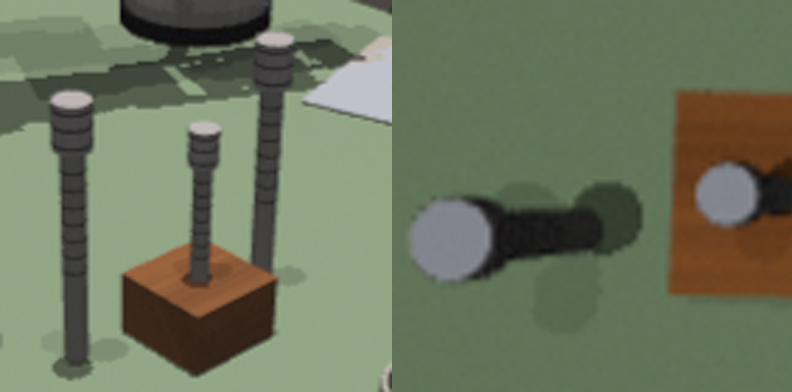

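View pics/crop_st_s.png

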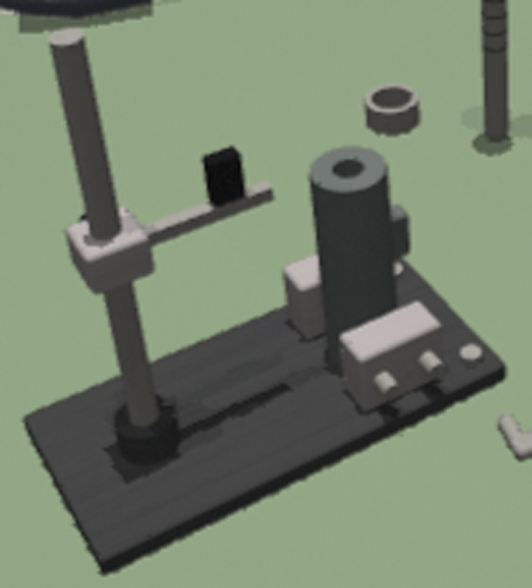

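View pics/crop_st_t.png

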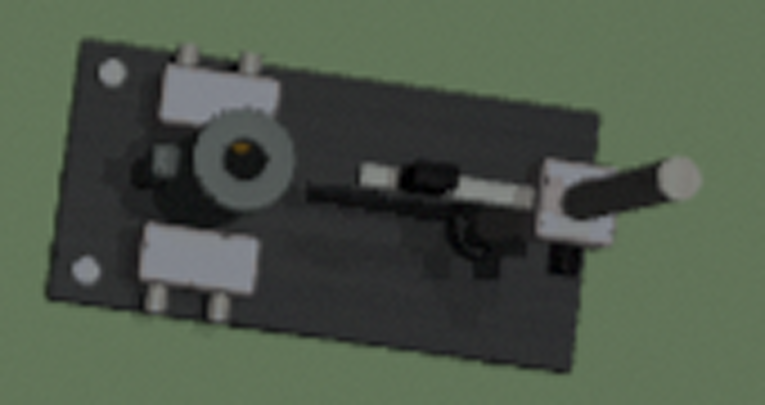

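The crop shows the rod in the block is the thinnest and shortest of the three; its top is at z≈168, the others at about 205. Next, precise measurements from both views.

```bash
cat >> h.py <<'E'
def pts(f):
    v,u=np.mgrid[0:420,0:560]; d=f['depth'];K=f['mtx'];T=f['world_from_camera']
    P=np.stack([(u-K[0,2])/K[0,0]*d,-(v-K[1,2])/K[1,1]*d,-d,np.ones_like(d)],-1)@T.T
    P=P[...,:3]; P[d==0]=np.nan; return P
def blob(f,c,r,zlo,zhi):
    P=pts(f); v,u=np.mgrid[0:420,0:560]
    m=(np.hypot(P[...,0]-c[0],P[...,1]-c[1])<r)&(P[...,2]>zlo)&(P[...,2]<zhi)
    return m,P
def disc(f,m):
    c=max(cv2.findContours(m.astype(np.uint8),cv2.RETR_EXTERNAL,cv2.CHAIN_APPROX_NONE)[0],key=len)
    return cv2.fitEllipse(c)
E
python3 - <<'E'
from h import *
np.set_printoptions(precision=1,suppress=True)
s=load('scene');t=load('top')
for nm,c,r,z in [('rod',(484,176),25,168),('leg',(575,-110),35,140)]:
    uv=[]
    for f,n in((t,'t'),(s,'s')):
        m,P=blob(f,c,r,z-4,z+5)
        e=disc(f,m); vv,uu=np.nonzero(m)
        print(nm,n,m.sum(),'ell',np.round(e[0],1),np.round(e[1],1),'mean',P[m].mean(0),'std',P[m].std(0),'ctr z',atz(f,*e[0],z), 'cen',uu.mean(),vv.mean())
        uv.append(e[0])
    print('tri',tri(t,uv[0],s,uv[1]))
# black tab, pointer : colour mask in regions
for f,n,(u0,u1,v0,v1) in((t,'t',(385,405,200,216)),(s,'s',(150,168,230,255))):
    sub=f['image'][v0:v1,u0:u1].astype(int).sum(2); P=pts(f)[v0:v1,u0:u1]
    m=sub<110; m0=m&(P[...,2]>100)
    vv,uu=np.nonzero(m0); print(n,m0.sum(),uu.mean()+u0,vv.mean()+v0,'bbox',uu.min()+u0,uu.max()+u0,vv.min()+v0,vv.max()+v0,P[m0].min(0),P[m0].max(0),np.median(P[m0],0))
E
```

```text
rod t 135 ell [182.9 254.1] [12.1 12.4] mean [480.8 178.2 168.9] std [5.5 5.6 1.6] ctr z [480.8 178.3 168. ] cen 182.9185185185185 254.14074074074074
rod s 61 ell [303.  146.3] [ 5.7 11. ] mean [485.2 178.2 167.2] std [5.7 5.8 1.2] ctr z [486.3 177.  168. ] cen 302.9836065573771 146.36065573770492
tri (array([481.7, 179.8, 165.3]), np.float64(2.6412459347540054))
leg t 358 ell [353.6 204.9] [22.1 22.3] mean [ 576.1 -117.2  140.9] std [11.1 11.1  1.6] ctr z [ 576.2 -117.4  140. ] cen 353.60614525139664 204.91340782122904
leg s 362 ell [204.2 241.2] [17.  27.6] mean [ 580.5 -118.1  139.8] std [11.3 11.1  1.2] ctr z [ 580.9 -118.3  140. ] cen 204.207182320442 241.1988950276243
tri (array([ 577. , -117.1,  137.3]), np.float64(1.937025470397062))
t 85 394.70588235294116 209.01176470588234 bbox 388 401 206 213 [ 563. -195.  143.] [ 573.7 -175.5  180.3] [ 567.5 -182.9  176.2]
s 220 159.61363636363637 242.87272727272727 bbox 153 166 233 253 [ 566.  -193.8  151.2] [ 577.  -177.3  178.4] [ 574.2 -186.2  166. ]
```

```bash
python3 - <<'E'
from h import *
from scipy.spatial.transform import Rotation as Rn
np.set_printoptions(precision=4,suppress=True)
st=get_state(); R=Rn.from_euler('xyz',st['orientation']).as_matrix(); print(R, st['ee_pos'])
yj=R[:,1]; print('jaw yaw deg',np.degrees(np.arctan2(yj[1],yj[0])))
s=load('scene');t=load('top')
# column axis from upper column points
for f in(t,s):
    m,P=blob(f,(560,-247),25,200,263); print(m.sum(),P[m].mean(0))
    m,P=blob(f,(560,-247),25,262,270); print(m.sum(),P[m].mean(0))
# stand plate outline in top
m,P=blob(t,(570,-180),190,4,20)
v,u=np.nonzero(m); print(cv2.minAreaRect(P[m][:,:2].astype(np.float32)))
# block
m,P=blob(t,(478,176),62,45,55); print('block',cv2.minAreaRect(P[m][:,:2].astype(np.float32)),P[m].mean(0))
E
```

```text
[[-0.0008  0.253   0.9675]
 [-0.0017  0.9675 -0.253 ]
 [-1.     -0.0018 -0.0003]] [157.8314 604.0791 221.6956]
jaw yaw deg 75.34234917121123
122 [ 560.0772 -241.0244  232.9822]
81 [ 561.5066 -246.2945  265.7615]
525 [ 568.2478 -247.3377  232.4222]
90 [ 564.6908 -245.8916  264.8171]
((569.985595703125, -179.84039306640625), (377.8350524902344, 371.50885009765625), 76.57849884033203)
block ((481.2070007324219, 178.72793579101562), (80.774169921875, 79.7441177368164), 89.75372314453125) [480.9871 176.6935  50.8959]
```

move_arm(deltas=[{"translation": [0, 0, 0.04], "yaw": -6, "gripper": 1}, {"translation": [0.022, -0.029, 0.01], "yaw": -6, "gripper": 1}, {"translation": [0.022, -0.029, 0], "yaw": -6, "gripper": 1}, {"translation": [0.022, -0.029, 0], "yaw": -6, "gripper": 1}, {"translation": [0.022, -0.029, 0], "yaw": -6, "gripper": 1}, {"translation": [0.022, -0.029, 0], "yaw": -6, "gripper": 1}, {"translation": [0.022, -0.029, 0], "yaw": -6, "gripper": 1}, {"translation": [0.022, -0.029, 0], "yaw": -6, "gripper": 1}])

```text
time: 0.77
ee_pos: [312.5, 400.0, 272.3]
orientation: [-1.245, 1.57, -2.343]
force: [0.8, 0.2, 0.5]
opening: 87.5
```

move_arm(deltas=[{"translation": [0.022, -0.029, 0], "yaw": -6, "gripper": 1}, {"translation": [0.022, -0.029, 0], "yaw": -6, "gripper": 1}, {"translation": [0.022, -0.029, 0], "yaw": -6, "gripper": 1}, {"translation": [0.022, -0.029, 0], "yaw": -6, "gripper": 1}, {"translation": [0.022, -0.029, 0], "yaw": -6, "gripper": 1}, {"translation": [0.022, -0.029, 0], "yaw": -4, "gripper": 1}, {"translation": [0.022, -0.029, 0], "yaw": 0, "gripper": 1}, {"translation": [0.022, -0.029, 0], "yaw": 0, "gripper": 1}])

```text
time: 1.43
ee_pos: [488.6, 168.0, 272.3]
orientation: [-1.477, 1.57, 3.119]
force: [0.2, 0.0, 0.6]
opening: 86.9
```

move_arm(deltas=[{"translation": [-0.0056, 0.01, 0], "yaw": 0, "gripper": 1}, {"translation": [0, 0, 0], "yaw": 0, "gripper": 1}, {"translation": [0, 0, 0], "yaw": 0, "gripper": 1}])

```text
time: 1.68
ee_pos: [481.7, 179.7, 272.0]
orientation: [-1.43, 1.569, -3.117]
force: [0.2, -1.4, 1.0]
opening: 86.8
```

```bash
cat >> h.py <<'E'
def jaw():
    from scipy.spatial.transform import Rotation as Rn
    st=get_state(); R=Rn.from_euler('xyz',st['orientation']).as_matrix(); y=R[:,1]
    return st['ee_pos'],np.degrees(np.arctan2(y[1],y[0])),R
E
python3 - <<'E'
from h import *
np.set_printoptions(precision=2,suppress=True)
s=grab('scene');t=grab('top')
p,j,R=jaw();print(p,j);print(R)
a=cv2.resize(s['image'][20:220,200:400],(400,400));b=cv2.resize(t['image'][150:350,80:280],(400,400))
save(np.hstack([a,b]),'hover')
# fingertips: expected pixel
def proj(f,P):
    c=np.linalg.inv(f['world_from_camera'])@np.append(P,1); K=f['mtx']; return K[0,0]*c[0]/-c[2]+K[0,2],K[1,1]*c[1]/c[2]+K[1,2]
for f in(s,t):
    print([np.round(proj(f,p+R[:,1]*k),1) for k in(-43.5,0,43.5)])
E
```

```text
[481.49 180.37 272.31] -6.554076374438274
[[-0.    0.99 -0.11]
 [-0.   -0.11 -0.99]
 [-1.   -0.    0.  ]]
[array([289.9,  85.6]), array([304.3,  92.3]), array([319.6,  99.4])]
[array([165.9, 282.6]), array([170.5, 253.6]), array([175.1, 225. ])]
```

View pics/hover.png

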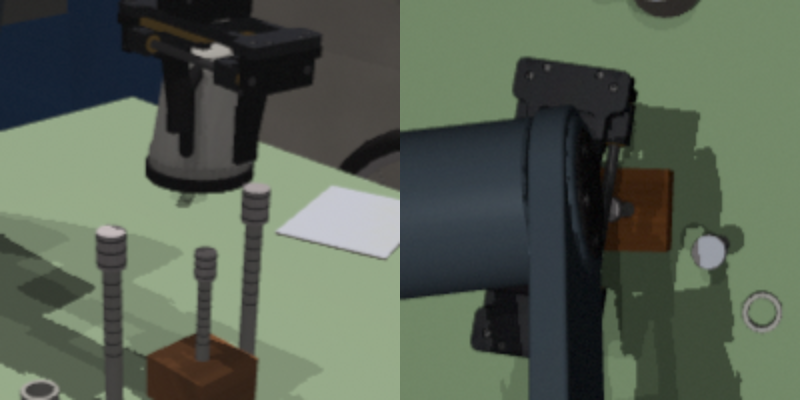

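```bash
python3 - <<'E'
from h import *
s=load('scene'); save(s['image'][20:160,230:370],'hover2',4.2)
E
```

```text
(no output)
```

View pics/hover2.png

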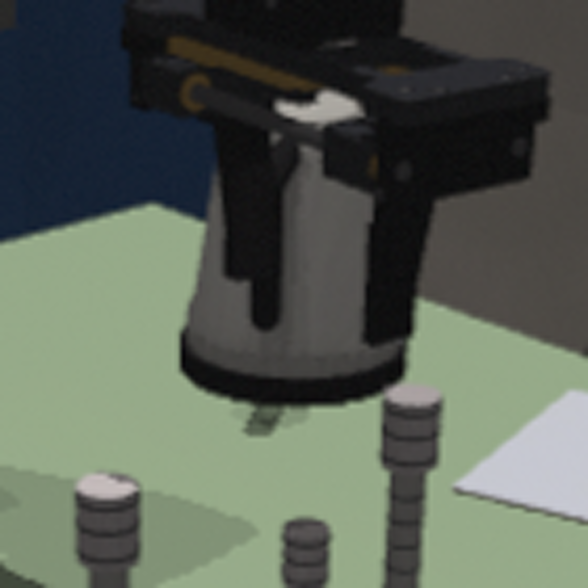

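move_arm(deltas=[{"translation": [0.0005, -0.0017, -0.02], "yaw": -0.4, "gripper": 1}, {"translation": [0, 0, -0.025], "yaw": 0, "gripper": 1}, {"translation": [0, 0, -0.025], "yaw": 0, "gripper": 1}, {"translation": [0, 0, -0.025], "yaw": 0, "gripper": 1}, {"translation": [0, 0, -0.025], "yaw": 0, "gripper": 1}, {"translation": [0, 0, -0.0165], "yaw": 0, "gripper": 1}, {"translation": [0, 0, 0], "yaw": 0, "gripper": 1}, {"translation": [0, 0, 0], "yaw": 0, "gripper": 1}])

```text
time: 2.45
ee_pos: [482.0, 178.8, 135.6]
orientation: [-1.303, 1.569, -2.995]
force: [0.6, 0.2, -0.4]
opening: 86.9
```

```bash
python3 - <<'E'
from h import *
s=grab('scene');t=grab('top'); print(jaw()[:2],get_state()['force'])
a=cv2.resize(s['image'][70:210,230:370],(400,400),interpolation=2);b=cv2.resize(t['image'][180:320,100:240],(400,400),interpolation=2)
save(np.hstack([a,b]),'down')
E
```

```text
(array([483.66571606, 178.69893745, 137.1609349 ]), np.float64(-6.980901802353468)) [-0.13206674 -0.55239295 -0.21460715]
```

View pics/down.png

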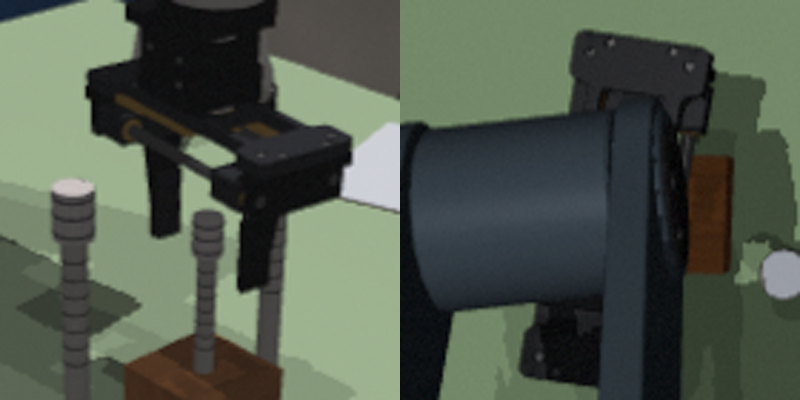

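move_arm(deltas=[{"gripper": 0, "translation": [0, 0, 0], "yaw": 0}, {"gripper": 0, "translation": [0, 0, 0], "yaw": 0}, {"gripper": 0, "translation": [0, 0, 0], "yaw": 0}, {"gripper": 0, "translation": [0, 0, 0], "yaw": 0}, {"gripper": 0, "translation": [0, 0, 0], "yaw": 0}, {"gripper": 0, "translation": [0, 0, 0], "yaw": 0}, {"gripper": 0, "translation": [0, 0, 0], "yaw": 0}, {"gripper": 0, "translation": [0, 0, 0], "yaw": 0}])

```text
time: 3.22
ee_pos: [483.0, 177.9, 136.0]
orientation: [-1.497, 1.571, 3.092]
force: [-0.3, -0.8, -0.2]
opening: 41.5
```

```bash
python3 - <<'E'
from h import *
s=grab('scene');st=get_state(); print(jaw()[:2],st['force'],st['wrist_torque'],st['opening'])
save(s['image'][70:210,230:370],'closed',4)
E
```

```text
(array([482.9788249 , 177.9268664 , 136.01292098]), np.float64(-7.060056995748777)) [-0.05225978 -0.59227222 -0.68452658] [-0.15705369  0.08571449 -0.01039056] 37.6990970522917
```

View pics/closed.png

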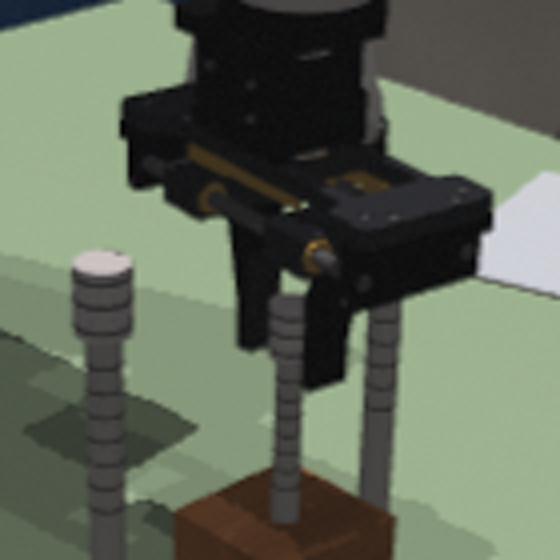

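Still closing, at about 60 mm/s.

move_arm(deltas=[{"gripper": 0, "translation": [0, 0, 0], "yaw": 0}, {"gripper": 0, "translation": [0, 0, 0], "yaw": 0}, {"gripper": 0, "translation": [0, 0, 0], "yaw": 0}, {"gripper": 0, "translation": [0, 0, 0], "yaw": 0}, {"gripper": 0, "translation": [0, 0, 0], "yaw": 0}, {"gripper": 0, "translation": [0, 0, 0], "yaw": 0}])

```text
time: 3.77
ee_pos: [482.9, 178.0, 136.0]
orientation: [-1.39, 1.571, -3.084]
force: [-1.1, -0.3, -1.3]
opening: 21.3
```

```bash
python3 - <<'E'
from h import *
s=grab('scene');st=get_state(); print(jaw()[:2],st['force'],st['wrist_torque'],st['opening'])
save(s['image'][70:210,230:370],'closed2',4)
E
```

```text
(array([482.88923573, 177.94331188, 135.99704619]), np.float64(-7.057973891422058)) [ 0.63023984 -0.15724126  0.74368464] [-0.09816186  0.104833   -0.0351637 ] 20.88285106853033
```

View pics/closed2.png

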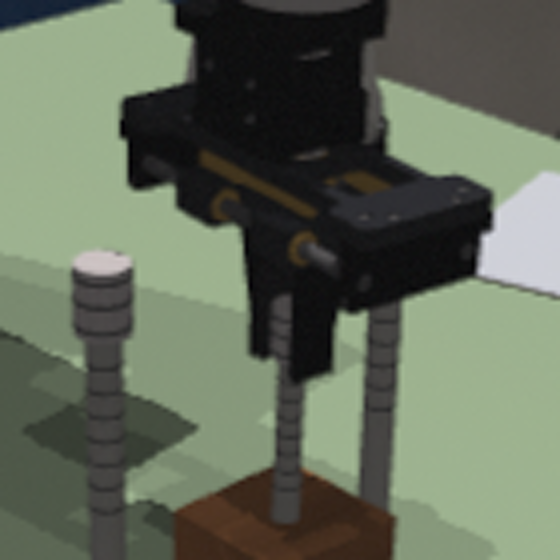

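move_arm(deltas=[{"gripper": 0, "translation": [0, 0, 0.005], "yaw": 0}, {"gripper": 0, "translation": [0, 0, 0.01], "yaw": 0}, {"gripper": 0, "translation": [0, 0, 0.02], "yaw": 0}, {"gripper": 0, "translation": [0, 0, 0.025], "yaw": 0}, {"gripper": 0, "translation": [0, 0, 0.03], "yaw": 0}, {"gripper": 0, "translation": [0, 0, 0.03], "yaw": 0}, {"gripper": 0, "translation": [0, 0, 0.03], "yaw": 0}, {"gripper": 0, "translation": [0, 0, 0.02], "yaw": 0}])

```text
time: 4.48
ee_pos: [483.7, 178.1, 309.9]
orientation: [1.839, 1.566, 0.145]
force: [0.0, 0.4, -2.1]
opening: 21.0
```

```bash
python3 - <<'E'
from h import *
s=grab('scene');t=grab('top');st=get_state(); print(jaw()[:2],st['force'],st['wrist_torque'],st['opening'])
save(s['image'][0:210,200:400],'lift',2.8)
E
```

```text
(array([485.35860653, 178.38478092, 310.71045157]), np.float64(-7.048627877380496)) [ 1.1067508   0.42259903 -2.22672655] [-0.08707454 -0.04474708 -0.01499563] 20.85582480339672
```

View pics/lift.png

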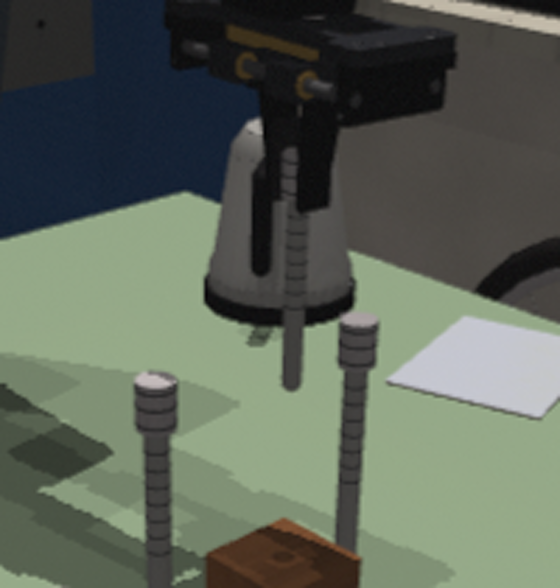

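move_arm(deltas=[{"gripper": 0, "translation": [0.0095, -0.02, 0], "yaw": 0}, {"gripper": 0, "translation": [0.0095, -0.032, 0], "yaw": 0}, {"gripper": 0, "translation": [0.0095, -0.032, 0], "yaw": 0}, {"gripper": 0, "translation": [0.0095, -0.032, 0], "yaw": 0}, {"gripper": 0, "translation": [0.0095, -0.032, 0], "yaw": 0}, {"gripper": 0, "translation": [0.0095, -0.032, 0], "yaw": 0}, {"gripper": 0, "translation": [0.0095, -0.032, 0], "yaw": 0}, {"gripper": 0, "translation": [0.0095, -0.032, 0], "yaw": 0}])

```text
time: 5.25
ee_pos: [558.1, -67.3, 304.4]
orientation: [-1.791, 1.567, 2.798]
force: [-0.0, 0.7, -2.1]
opening: 20.9
```

move_arm(deltas=[{"gripper": 0, "translation": [0.0095, -0.025, 0], "yaw": 0}, {"gripper": 0, "translation": [0.0095, -0.0165, 0], "yaw": 0}, {"gripper": 0, "translation": [0, -0.01, -0.01], "yaw": 0}, {"gripper": 0, "translation": [0, 0, -0.015], "yaw": 0}, {"gripper": 0, "translation": [0, 0, 0], "yaw": 0}, {"gripper": 0, "translation": [0, 0, 0], "yaw": 0}])

```text
time: 5.75
ee_pos: [575.9, -116.4, 278.7]
orientation: [-1.887, 1.565, 2.703]
force: [0.2, 0.0, -1.9]
opening: 20.8
```

```bash
python3 - <<'E'
from h import *
s=grab('scene');t=grab('top');st=get_state(); print(jaw()[:2],st['force'],st['wrist_torque'],st['opening'])
save(s['image'][100:300,100:300],'over_s',2.9)
save(t['image'][150:260,290:450],'over_t',4)
E
```

```text
(array([ 577.52969981, -116.67287771,  280.8233878 ]), np.float64(-7.0032949095217)) [-0.05648832  0.09312034 -1.0905077 ] [-0.12341119  0.02983715  0.00484381] 21.101301107389865
```

View pics/over_s.png

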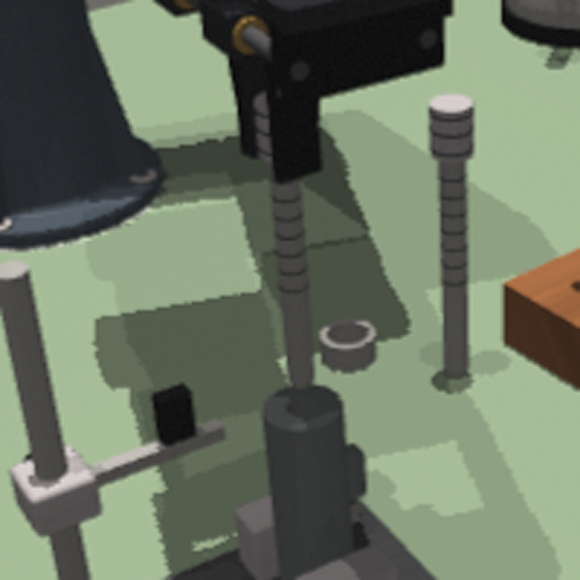

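View pics/over_t.png

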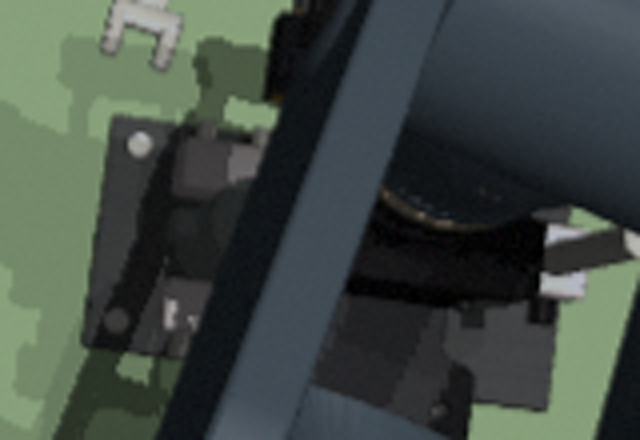

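```bash
cat >> h.py <<'E'
def proj(f,P):
    c=np.linalg.inv(f['world_from_camera'])@np.append(P,1); K=f['mtx']; return K[0,0]*c[0]/-c[2]+K[0,2],K[1,1]*c[1]/c[2]+K[1,2]
E
python3 - <<'E'
from h import *
np.set_printoptions(precision=1,suppress=True)
s=load('scene')
L=atz(s,204.2,241.2,140); print(L)
for z in (140,145,153,160,180,200,220): print(z,np.round(proj(s,[L[0],L[1],z]),1))
g=s['image'].astype(int).sum(2)
im=s['image']
# edges per row: rod grey vs green: use saturation-ish (G-R)
for v in range(164,236,5):
    row=im[v,190:215].astype(int); print(v,(row[:,1]-(row[:,0]+row[:,2])//2).tolist())
E
```

```text
[ 580.8 -118.4  140. ]
140 [204.2 241.2]
145 [204.  238.5]
153 [203.6 234.1]
160 [203.2 230.2]
180 [202.2 218.8]
200 [201.1 207.1]
220 [200.1 195. ]
164 [13, 13, 13, 7, 1, 1, 1, 1, 1, 0, 0, 0, -1, 7, 12, 11, 10, 9, 10, 10, 9, 9, 9, 9, 10]
169 [13, 14, 13, 9, 1, 0, 0, 0, 0, 0, 0, 0, 1, 3, 10, 13, 13, 13, 14, 13, 14, 13, 13, 10, 8]
174 [13, 13, 14, 11, 5, 1, 0, 0, 1, 1, 1, 0, 0, 1, 8, 13, 13, 14, 14, 14, 13, 14, 14, 13, 15]
179 [14, 14, 13, 14, 9, 0, 1, 1, 1, 1, 1, 0, 0, 1, 4, 10, 13, 14, 14, 14, 14, 13, 13, 13, 14]
184 [13, 13, 14, 14, 11, 4, 0, 1, 0, 1, 1, 0, 1, 1, 2, 10, 12, 10, 9, 10, 9, 10, 10, 10, 9]
189 [12, 11, 12, 12, 12, 8, 0, 1, 0, 1, 2, 0, 0, 0, 1, 6, 11, 12, 12, 12, 12, 12, 12, 12, 11]
194 [15, 11, 12, 13, 11, 10, 4, 0, 1, 1, 1, 0, 0, 1, 0, 2, 8, 12, 11, 11, 11, 13, 11, 11, 12]
199 [16, 16, 14, 13, 12, 10, 4, 0, 1, 1, 1, 0, 1, 1, 0, 2, 7, 12, 11, 11, 12, 12, 12, 12, 12]
204 [13, 15, 17, 16, 16, 15, 9, 3, 1, 1, 1, 2, 2, 0, 0, 1, 6, 11, 11, 12, 11, 12, 11, 12, 11]
209 [14, 13, 13, 15, 16, 16, 16, 9, 1, 0, 0, 1, 1, 0, 0, 1, 3, 9, 12, 12, 11, 11, 12, 11, 12]
214 [14, 13, 13, 13, 14, 15, 16, 11, 1, 2, 2, 1, 1, 1, 0, 1, 1, 6, 12, 10, 4, 2, 2, 1, 2]
219 [13, 13, 13, 13, 14, 16, 16, 13, 7, 1, 0, 1, 1, 1, 1, 1, 0, 4, 11, 11, 5, 0, 0, 0, 1]
224 [13, 14, 13, 13, 14, 19, 27, 30, 22, 0, 1, 0, 1, 1, 0, 1, 1, 7, 18, 25, 20, 4, 2, 1, 1]
229 [14, 13, 13, 13, 13, 13, 13, 14, 13, 10, 2, 0, 0, 2, 1, 1, 1, 1, 15, 24, 25, 25, 25, 24, 24]
234 [14, 13, 14, 14, 14, 11, 6, 6, 2, 2, 1, 2, 1, 1, 2, 1, 3, 1, 1, 1, 2, 2, 2, 4, 15]
```

```bash
python3 - <<'E'
from h import *
from scipy.optimize import least_squares
np.set_printoptions(precision=2,suppress=True)
s=load('scene');P=pts(s)
def fit(c,rm,z0,z1,r):
    m=(np.hypot(P[...,0]-c[0],P[...,1]-c[1])<rm)&(P[...,2]>z0)&(P[...,2]<z1)
    q=P[m]; 
    f=lambda x:np.hypot(q[:,0]-x[0]-x[2]*(q[:,2]-(z0+z1)/2),q[:,1]-x[1]-x[3]*(q[:,2]-(z0+z1)/2))-r
    R=least_squares(f,[c[0],c[1],0,0],loss='soft_l1'); print(m.sum(),R.x,np.std(R.fun))
    f2=lambda x:f([x[0],x[1],0,0]); R=least_squares(f2,c,loss='soft_l1'); print('   vert',R.x)
fit((578,-117),13,165,240,7)
fit((578,-117),13,165,200,7)
fit((578,-117),13,205,240,7)
fit((578,-117),26,70,132,21)
E
```

```text
432 [ 575.91 -113.95    0.02   -0.01] 0.8488913747697415
   vert [ 575.94 -113.98]
194 [ 575.63 -113.78    0.02   -0.  ] 0.9111303307393368
   vert [ 575.64 -113.8 ]
213 [ 576.24 -114.16    0.02    0.  ] 0.7690375016056048
   vert [ 576.25 -114.16]
944 [ 577.59 -115.79   -0.     -0.01] 1.8807771376980853
   vert [ 577.59 -115.79]
```

move_arm(deltas=[{"gripper": 0, "translation": [0, 0, -0.003], "yaw": 0}, {"gripper": 0, "translation": [0, 0, -0.003], "yaw": 0}, {"gripper": 0, "translation": [0, 0, -0.003], "yaw": 0}, {"gripper": 0, "translation": [0, 0, -0.003], "yaw": 0}, {"gripper": 0, "translation": [0, 0, -0.003], "yaw": 0}, {"gripper": 0, "translation": [0, 0, -0.003], "yaw": 0}, {"gripper": 0, "translation": [0, 0, -0.001], "yaw": 0}])

```text
time: 6.43
ee_pos: [577.7, -117.4, 261.4]
orientation: [-1.824, 1.57, 2.765]
force: [-1.0, 0.4, -1.7]
opening: 21.3
```

```bash
python3 - <<'E'
from h import *
s=grab('scene');st=get_state(); print(jaw()[:2],st['force'],st['wrist_torque'])
save(s['image'][170:270,150:250],'ins',5)
E
```

```text
(array([ 577.68759821, -117.46682487,  261.39101799]), np.float64(-7.058028012917788)) [ 0.2112825   0.08156558 -1.64354562] [-0.09421659  0.08743366  0.03437203]
```

View pics/ins.png

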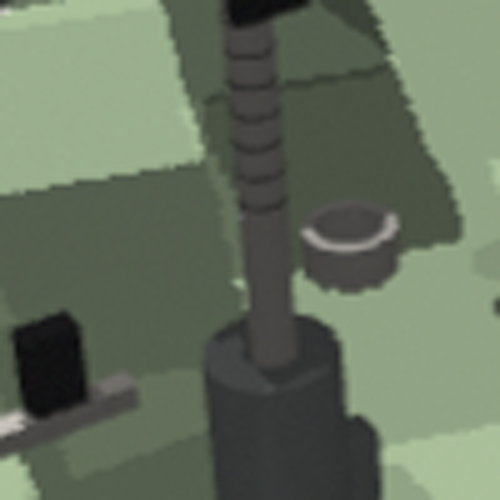

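move_arm(deltas=[{"gripper": 0, "translation": [0, 0, -0.002], "yaw": 0}, {"gripper": 0, "translation": [0, 0, -0.002], "yaw": 0}, {"gripper": 0, "translation": [0, 0, -0.002], "yaw": 0}, {"gripper": 0, "translation": [0, 0, -0.002], "yaw": 0}])

```text
time: 6.82
ee_pos: [578.0, -117.6, 253.9]
orientation: [1.422, 1.571, -0.272]
force: [1.2, -0.2, -1.7]
opening: 21.3
```

move_arm(deltas=[{"gripper": 0, "translation": [0, 0, -0.002], "yaw": 0}, {"gripper": 0, "translation": [0, 0, -0.002], "yaw": 0}, {"gripper": 0, "translation": [0, 0, -0.002], "yaw": 0}, {"gripper": 0, "translation": [0, 0, -0.002], "yaw": 0}])

```text
time: 7.15
ee_pos: [577.9, -117.6, 246.6]
orientation: [0.441, 1.57, -1.253]
force: [-2.5, -0.3, 3.2]
opening: 21.0
```

move_arm(deltas=[{"gripper": 0, "translation": [0, 0, -0.002], "yaw": 0}, {"gripper": 0, "translation": [0, 0, -0.002], "yaw": 0}, {"gripper": 0, "translation": [0, 0, -0.002], "yaw": 0}, {"gripper": 0, "translation": [0, 0, -0.002], "yaw": 0}])

```text
time: 7.48
ee_pos: [577.8, -117.5, 237.7]
orientation: [-1.594, 1.57, 2.996]
force: [-1.7, 0.6, 2.2]
opening: 21.3
```

move_arm(deltas=[{"gripper": 0, "translation": [0, 0, -0.004], "yaw": 0}, {"gripper": 0, "translation": [0, 0, -0.004], "yaw": 0}, {"gripper": 0, "translation": [0, 0, -0.004], "yaw": 0}, {"gripper": 0, "translation": [0, 0, -0.004], "yaw": 0}, {"gripper": 0, "translation": [0, 0, -0.004], "yaw": 0}])

```text
time: 7.9
ee_pos: [577.8, -117.5, 217.5]
orientation: [-1.744, 1.57, 2.846]
force: [-2.5, 1.0, 2.5]
opening: 21.5
```

move_arm(deltas=[{"gripper": 0, "translation": [0, 0, -0.004], "yaw": 0}, {"gripper": 0, "translation": [0, 0, -0.004], "yaw": 0}, {"gripper": 0, "translation": [0, 0, -0.004], "yaw": 0}, {"gripper": 0, "translation": [0, 0, -0.004], "yaw": 0}])

```text
time: 8.23
ee_pos: [577.7, -117.4, 201.5]
orientation: [-1.778, 1.57, 2.812]
force: [-3.0, 0.7, 2.5]
opening: 21.0
```

move_arm(deltas=[{"gripper": 0, "translation": [0, 0, -0.001], "yaw": 0}, {"gripper": 0, "translation": [0, 0, -0.001], "yaw": 0}])

```text
time: 8.4
ee_pos: [577.5, -117.3, 199.2]
orientation: [-1.834, 1.569, 2.755]
force: [-2.9, 0.4, 1.9]
opening: 21.4
```

move_arm(deltas=[{"gripper": 0, "translation": [0, 0, -0.001], "yaw": 0}, {"gripper": 0, "translation": [0, 0, -0.001], "yaw": 0}])

```text
time: 8.57
ee_pos: [577.8, -117.5, 198.0]
orientation: [-1.663, 1.57, 2.926]
force: [-3.1, -0.1, 1.9]
opening: 20.8
```

move_arm(deltas=[{"gripper": 0, "translation": [0, 0, -0.001], "yaw": 0}, {"gripper": 0, "translation": [0, 0, -0.001], "yaw": 0}, {"gripper": 0, "translation": [0, 0, -0.001], "yaw": 0}])

```text
time: 8.82
ee_pos: [577.8, -117.5, 195.1]
orientation: [-1.614, 1.57, 2.975]
force: [-3.6, 0.4, 2.2]
opening: 21.1
```

move_arm(deltas=[{"gripper": 0, "translation": [0, 0, -0.001], "yaw": 0}, {"gripper": 0, "translation": [0, 0, -0.001], "yaw": 0}, {"gripper": 0, "translation": [0, 0, -0.001], "yaw": 0}])

```text
time: 9.07
ee_pos: [577.8, -117.5, 191.9]
orientation: [-1.726, 1.57, 2.863]
force: [-3.7, 0.2, 1.5]
opening: 21.3
```

move_arm(deltas=[{"gripper": 0, "translation": [0, 0, -0.001], "yaw": 0}, {"gripper": 0, "translation": [0, 0, -0.001], "yaw": 0}])

```text
time: 9.23
ee_pos: [577.9, -117.5, 189.9]
orientation: [-1.801, 1.57, 2.788]
force: [-3.3, 1.0, 1.5]
opening: 20.8
```

move_arm(deltas=[{"gripper": 0, "translation": [-0.0005, 0, -0.001], "yaw": 0}, {"gripper": 0, "translation": [0, 0, -0.001], "yaw": 0}, {"gripper": 0, "translation": [0, 0, -0.001], "yaw": 0}])

```text
time: 9.48
ee_pos: [577.6, -117.6, 187.0]
orientation: [1.441, 1.571, -0.253]
force: [-3.5, -0.3, 2.1]
opening: 20.9
```

move_arm(deltas=[{"gripper": 0, "translation": [0, 0, -0.001], "yaw": 0}, {"gripper": 0, "translation": [0, 0, -0.001], "yaw": 0}, {"gripper": 0, "translation": [0, 0, -0.001], "yaw": 0}])

```text
time: 9.73
ee_pos: [577.5, -117.6, 184.0]
orientation: [1.389, 1.571, -0.305]
force: [-3.0, 0.1, 2.2]
opening: 21.0
```

move_arm(deltas=[{"gripper": 0, "translation": [0, 0, -0.001], "yaw": 0}, {"gripper": 0, "translation": [0, 0, -0.001], "yaw": 0}])

```text
time: 9.9
ee_pos: [577.5, -117.6, 182.0]
orientation: [1.267, 1.571, -0.427]
force: [-4.1, 0.4, 2.3]
opening: 20.7
```

move_arm(deltas=[{"gripper": 0, "translation": [0, 0, -0.001], "yaw": 0}, {"gripper": 0, "translation": [0, 0, -0.001], "yaw": 0}, {"gripper": 0, "translation": [0, 0, -0.001], "yaw": 0}])

```text
time: 10.15
ee_pos: [577.5, -117.6, 178.9]
orientation: [-1.761, 1.571, 2.828]
force: [-2.7, 0.5, 1.7]
opening: 21.0
```

move_arm(deltas=[{"gripper": 0, "translation": [0, 0, -0.001], "yaw": 0}, {"gripper": 0, "translation": [0, 0, -0.001], "yaw": 0}])

```text
time: 10.32
ee_pos: [577.5, -117.5, 176.9]
orientation: [-1.819, 1.571, 2.77]
force: [-3.8, 0.1, 1.2]
opening: 21.0
```

move_arm(deltas=[{"gripper": 0, "translation": [0, 0, -0.001], "yaw": 0}, {"gripper": 0, "translation": [0, 0, -0.001], "yaw": 0}])

```text
time: 10.48
ee_pos: [577.4, -117.5, 174.9]
orientation: [-1.968, 1.571, 2.622]
force: [-3.6, 0.7, 1.2]
opening: 21.2
```

move_arm(deltas=[{"gripper": 0, "translation": [0, 0, -0.001], "yaw": 0}, {"gripper": 0, "translation": [0, 0, -0.001], "yaw": 0}])

```text
time: 10.65
ee_pos: [577.4, -117.5, 172.9]
orientation: [-1.788, 1.571, 2.801]
force: [-3.7, 0.4, 1.5]
opening: 21.3
```

move_arm(deltas=[{"gripper": 0, "translation": [0, 0, -0.001], "yaw": 0}, {"gripper": 0, "translation": [0, 0, -0.001], "yaw": 0}])

```text
time: 10.82
ee_pos: [577.4, -117.5, 170.9]
orientation: [-1.702, 1.571, 2.887]
force: [-3.8, 0.4, 2.1]
opening: 21.0
```

move_arm(deltas=[{"gripper": 0, "translation": [0, 0, -0.001], "yaw": 0}, {"gripper": 0, "translation": [0, 0, -0.001], "yaw": 0}])

```text
time: 10.98
ee_pos: [577.5, -117.6, 169.2]
orientation: [-0.569, 1.571, -2.263]
force: [-4.3, 1.2, 4.9]
opening: 20.8
```

move_arm(deltas=[{"gripper": 0, "translation": [0, 0, -0.001], "yaw": 0}, {"gripper": 0, "translation": [0, 0, -0.001], "yaw": 0}])

```text
time: 11.15
ee_pos: [577.7, -117.7, 167.6]
orientation: [1.151, 1.57, -0.543]
force: [-4.6, 1.2, 6.8]
opening: 21.2
```

```bash
python3 - <<'E'
from h import *
s=grab('scene');
for i in range(3): viewer.grab_frame('top'); st=get_state(); print(st['ee_pos'],st['force'],st['opening'])
save(s['image'][170:270,150:250],'home',5)
E
```

```text
[ 577.669002   -117.68951215  167.48873595] [-3.92359255  1.04045706  3.20192334] 21.141018773684124
[ 577.66670814 -117.67554472  167.46937609] [-4.54446009  0.41757707  4.03682515] 21.19208684461688
[ 577.66585018 -117.65345224  167.41855987] [-4.34598738  0.48419797  4.33863158] 21.06127829892807
```

View pics/home.png

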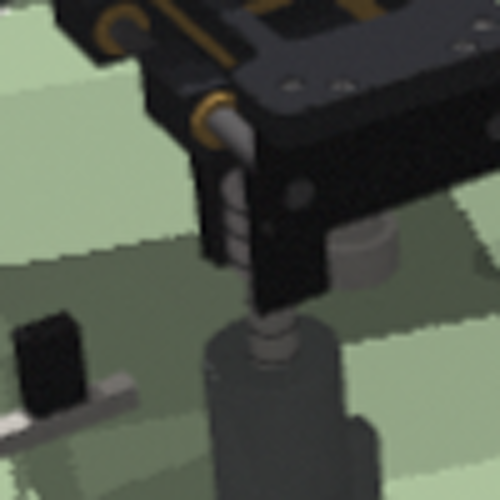

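move_arm(deltas=[{"gripper": 0, "translation": [0, 0, -0.001], "yaw": 0}, {"gripper": 0, "translation": [0, 0, -0.0005], "yaw": 0}])

```text
time: 11.52
ee_pos: [577.9, -117.7, 166.4]
orientation: [1.215, 1.57, -0.479]
force: [-4.3, 0.7, 8.3]
opening: 21.4
```

move_arm(deltas=[{"gripper": 0, "translation": [0, 0, 0], "yaw": 0}])

```text
time: 11.6
ee_pos: [577.8, -117.7, 166.4]
orientation: [1.209, 1.57, -0.485]
force: [-4.8, 0.9, 7.8]
opening: 21.0
```

move_arm(deltas=[{"gripper": 0.6, "translation": [0, 0, 0], "yaw": 0}, {"gripper": 0.6, "translation": [0, 0, 0], "yaw": 0}, {"gripper": 0.6, "translation": [0, 0, 0], "yaw": 0}, {"gripper": 0.6, "translation": [0, 0, 0], "yaw": 0}, {"gripper": 0.6, "translation": [0, 0, 0], "yaw": 0}, {"gripper": 0.6, "translation": [0, 0, 0], "yaw": 0}, {"gripper": 0.6, "translation": [0, 0, 0], "yaw": 0}, {"gripper": 0.6, "translation": [0, 0, 0], "yaw": 0}])

```text
time: 12.27
ee_pos: [577.7, -117.6, 165.5]
orientation: [1.559, 1.57, -0.135]
force: [0.2, 0.2, -0.1]
opening: 52.0
```

move_arm(deltas=[{"gripper": 0.6, "translation": [0, 0, 0.01], "yaw": 0}, {"gripper": 0.6, "translation": [0, 0, 0.02], "yaw": 0}, {"gripper": 0.6, "translation": [0, 0, 0.03], "yaw": 0}, {"gripper": 0.6, "translation": [0, 0, 0.03], "yaw": 0}, {"gripper": 0.6, "translation": [0, 0, 0.03], "yaw": 0}, {"gripper": 0.6, "translation": [0, 0, 0.03], "yaw": 0}, {"gripper": 0.6, "translation": [0, 0, 0.02], "yaw": 0}, {"gripper": 0.6, "translation": [0, 0, 0], "yaw": 0}])

```text
time: 12.93
ee_pos: [580.1, -118.5, 342.1]
orientation: [1.314, 1.558, -0.379]
force: [0.6, 0.2, 0.5]
opening: 52.5
```

```bash
python3 - <<'E'
from h import *
np.set_printoptions(precision=2,suppress=True)
s=grab('scene');t=grab('top'); print(jaw()[:2],get_state()['force'],get_state()['opening'])
save(s['image'][150:300,80:280],'rel',3.9)
m,P=blob(s,(579,-118),22,175,225); print(m.sum()); 
m,P=blob(s,(579,-118),16,188,215); print(P[m][:,2].max()); h=np.histogram(P[m][:,2],bins=range(185,216)); print(h)
E
```

```text
(array([ 577.66, -117.57,  336.78]), np.float64(-7.050567913335983)) [ 0.49 -1.05 -0.7 ] 52.08129372110822
303
201.0279354371085
(array([ 0,  0,  0,  6, 10, 12,  4,  7,  9,  7,  8, 14, 19, 44, 38,  6,  1,
        0,  0,  0,  0,  0,  0,  0,  0,  0,  0,  0,  0,  0]), array([185, 186, 187, 188, 189, 190, 191, 192, 193, 194, 195, 196, 197,
       198, 199, 200, 201, 202, 203, 204, 205, 206, 207, 208, 209, 210,
       211, 212, 213, 214, 215]))
```

View pics/rel.png

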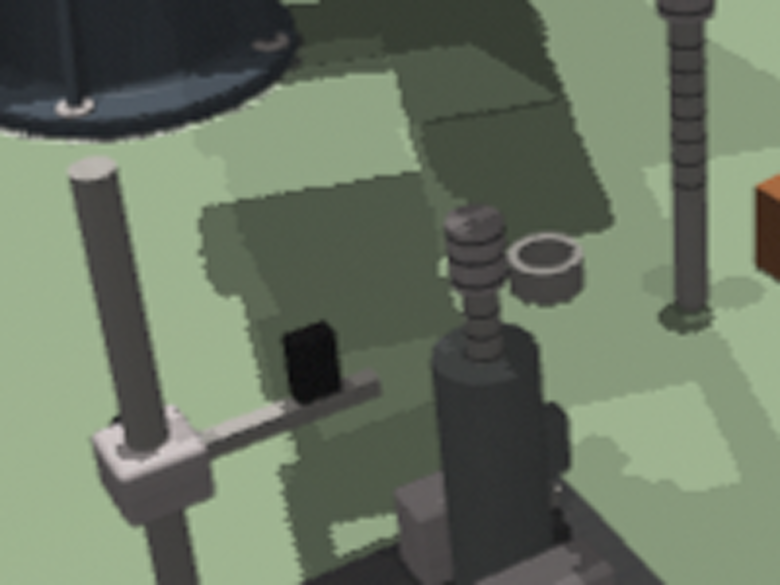

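move_arm(deltas=[{"gripper": 0.6, "translation": [-0.01, 0.035, 0], "yaw": 0}, {"gripper": 0.6, "translation": [-0.01, 0.035, 0], "yaw": 0}, {"gripper": 0.6, "translation": [-0.01, 0.035, 0], "yaw": 0}, {"gripper": 0.6, "translation": [-0.01, 0.035, 0], "yaw": 0}, {"gripper": 0.6, "translation": [-0.01, 0.035, 0], "yaw": 0}, {"gripper": 0.6, "translation": [-0.01, 0.035, 0], "yaw": 0}, {"gripper": 0.6, "translation": [-0.01, 0.035, 0], "yaw": 0}, {"gripper": 0.6, "translation": [-0.01, 0.035, 0], "yaw": 0}])

```text
time: 13.7
ee_pos: [495.5, 163.8, 333.7]
orientation: [-1.351, 1.567, -3.045]
force: [0.9, -0.6, -0.1]
opening: 52.3
```

move_arm(deltas=[{"gripper": 0.6, "translation": [0, 0.02, 0], "yaw": 0}, {"gripper": 0.6, "translation": [0, 0, 0], "yaw": 0}])

```text
time: 13.87
ee_pos: [495.3, 186.0, 333.8]
orientation: [-1.781, 1.567, 2.813]
force: [0.5, 0.1, 1.2]
opening: 52.1
```

```bash
cat > meas.py <<'E'
from h import *
np.set_printoptions(precision=2,suppress=True)
import pickle
fs={'s':[],'t':[]}
for i in range(3):
    fs['s'].append(grab('scene')); fs['t'].append(grab('top'))
def run(n,zt):
    f=dict(fs[n][0]); f['depth']=np.mean([g['depth'] for g in fs[n]],0); 
    c=(576.2,-117.4) if n=='t' else (580.8,-118.4)
    m,P=blob(f,c,7.5,zt-6,zt+6); q=P[m]; print(n,'rodtop',m.sum(),np.median(q,0),q.mean(0),q[:,2].std())
    # leg ring
    m,P=blob(f,c,19,134,146); m&=np.hypot(P[...,0]-c[0],P[...,1]-c[1])>11; print('  leg z',m.sum(),np.median(P[m],0))
    # pointer top: along -y_bore 47..56 and 79..95, lateral +-2.5
    d=np.array([-.122,-.9925]);e=np.array([.9925,-.122])
    a=(P[...,0]-c[0])*d[0]+(P[...,1]-c[1])*d[1]; l=(P[...,0]-c[0])*e[0]+(P[...,1]-c[1])*e[1]
    for lo,hi in((47,57),(79,95),(60,76),(110,118)):
        for L in (2,5):
            m=(a>lo)&(a<hi)&(abs(l)<L)&(P[...,2]>130); q=P[m][:,2]; print('  a',lo,hi,L,m.sum(),np.percentile(q,[10,50,75,90]) if m.sum() else '')
    return f
import sys
zt=float(sys.argv[1])
for n in 'st': run(n,zt)
E
python3 meas.py 199; python3 - <<'E'
from h import *
s=load('scene');t=load('top')
a=cv2.resize(s['image'][190:290,80:220],(784,560),interpolation=2);save(a,'m_s')
save(t['image'][170:260,320:470],'m_t',5)
E
```

```text
s rodtop 73 [ 582.44 -119.75  198.57] [ 582.41 -119.66  197.61] 1.9888931044293912
  leg z 233 [ 587.84 -123.86  139.91]
  a 47 57 2 36 [141.69 144.76 148.38 148.58]
  a 47 57 5 48 [141.98 147.3  148.55 148.79]
  a 79 95 2 62 [141.91 145.8  148.33 148.81]
  a 79 95 5 84 [142.07 147.54 148.61 148.96]
  a 60 76 2 149 [143.54 158.61 171.87 176.32]
  a 60 76 5 279 [145.38 161.99 171.71 176.36]
  a 110 118 2 5 [156.17 156.89 157.05 157.12]
  a 110 118 5 17 [155.64 156.5  156.81 157.1 ]
t rodtop 62 [ 576.83 -117.78  199.99] [ 576.32 -117.53  199.94] 0.8095088413238151
  leg z 163 [ 570.06 -110.77  141.  ]
  a 47 57 2 15 [148.49 149.55 150.04 150.4 ]
  a 47 57 5 28 [147.55 149.45 150.1  150.49]
  a 79 95 2 14 [148.98 149.76 150.29 151.04]
  a 79 95 5 35 [147.1  149.29 150.08 150.48]
  a 60 76 2 22 [176.1  177.   177.69 178.45]
  a 60 76 5 65 [164.75 176.93 177.58 178.41]
  a 110 118 2 14 [149.25 152.68 157.51 157.68]
  a 110 118 5 33 [148.54 154.24 157.62 157.77]
```

View pics/m_s.png

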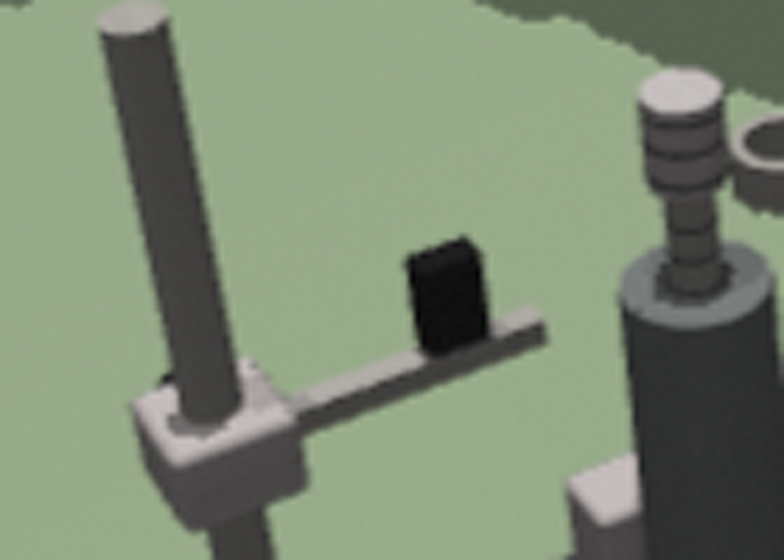

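View pics/m_t.png

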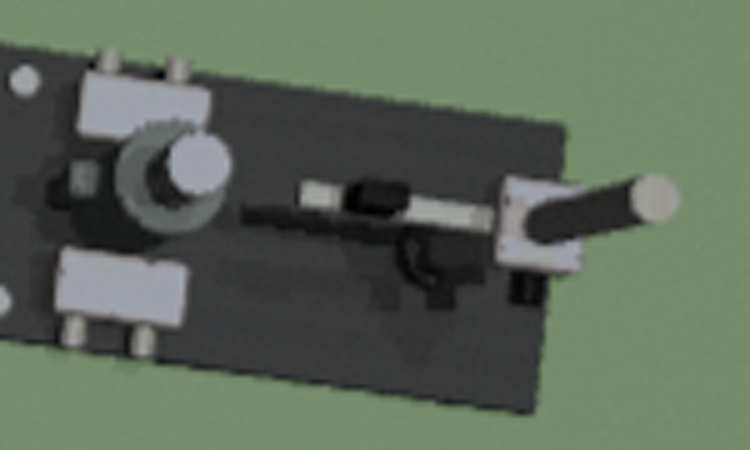

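move_arm(deltas=[{"gripper": 0.6, "translation": [0.006, -0.03, 0], "yaw": 0}, {"gripper": 0.6, "translation": [0.006, -0.03, 0], "yaw": 0}, {"gripper": 0.6, "translation": [0.006, -0.03, 0], "yaw": 0}, {"gripper": 0.6, "translation": [0.006, -0.03, 0], "yaw": 0}, {"gripper": 0.6, "translation": [0.006, -0.03, 0], "yaw": 0}, {"gripper": 0.6, "translation": [0.006, -0.03, 0], "yaw": 0}, {"gripper": 0.6, "translation": [0.006, -0.03, 0], "yaw": 0}, {"gripper": 0.6, "translation": [0.006, -0.03, 0], "yaw": 0}])

```text
time: 14.83
ee_pos: [545.3, -60.4, 335.5]
orientation: [-0.954, 1.571, -2.65]
force: [0.2, 0.3, -0.5]
opening: 52.0
```

move_arm(deltas=[{"gripper": 0.6, "translation": [0.006, -0.03, 0], "yaw": 0}, {"gripper": 0.6, "translation": [0.006, -0.03, 0], "yaw": 0}, {"gripper": 0.6, "translation": [0.006, -0.03, 0], "yaw": 0}, {"gripper": 0.6, "translation": [0.006, -0.03, 0], "yaw": 0}, {"gripper": 0.6, "translation": [0, -0.0075, -0.02], "yaw": 0}, {"gripper": 0.6, "translation": [0, 0, 0], "yaw": 0}, {"gripper": 0.6, "translation": [0, 0, 0], "yaw": 0}, {"gripper": 0.6, "translation": [0, 0, 0], "yaw": 0}])

```text
time: 15.5
ee_pos: [569.0, -184.8, 315.7]
orientation: [-2.388, 1.57, 2.2]
force: [-0.3, -0.3, 0.7]
opening: 52.3
```

```bash
python3 - <<'E'
from h import *
s=grab('scene');print(jaw()[:2],get_state()['force'],get_state()['opening'])
save(s['image'][100:300,60:260],'tabov',2.9)
E
```

```text
(array([ 569.36548978, -184.51413756,  316.25762915]), np.float64(-7.04294281618457)) [-0.18076852 -0.12348206  0.50645929] 52.44808102017196
```

View pics/tabov.png

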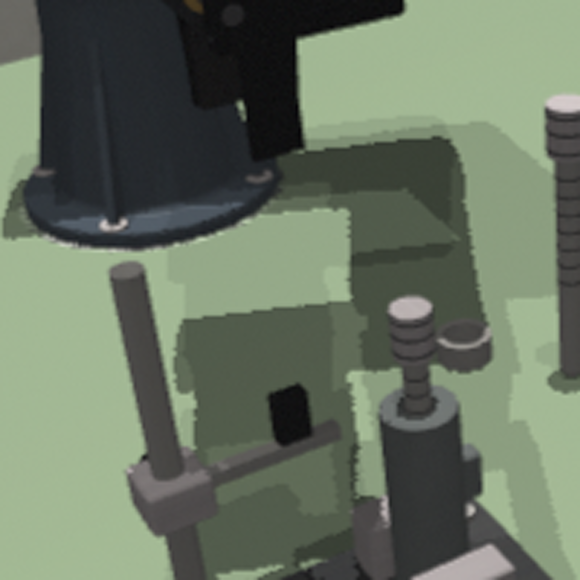

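move_arm(deltas=[{"gripper": 0.6, "translation": [0, 0, -0.02], "yaw": 0}, {"gripper": 0.6, "translation": [0, 0, -0.025], "yaw": 0}, {"gripper": 0.6, "translation": [0, 0, -0.025], "yaw": 0}, {"gripper": 0.6, "translation": [0, 0, -0.025], "yaw": 0}, {"gripper": 0.6, "translation": [0, 0, -0.02], "yaw": 0}, {"gripper": 0.6, "translation": [0, 0, -0.01], "yaw": 0}, {"gripper": 0.6, "translation": [0, 0, 0], "yaw": 0}])

```text
time: 16.13
ee_pos: [568.4, -183.5, 189.0]
orientation: [-1.974, 1.567, 2.617]
force: [0.3, -0.0, 1.0]
opening: 52.2
```

```bash
python3 - <<'E'
from h import *
s=grab('scene');print(jaw()[:2],get_state()['force'],get_state()['opening'])
save(s['image'][150:290,80:220],'tabov2',4)
E
```

```text
(array([ 569.47432014, -184.17184676,  190.58289682]), np.float64(-6.991845086425526)) [ 0.05315175 -0.08726654  0.66672526] 52.26964339773907
```

View pics/tabov2.png

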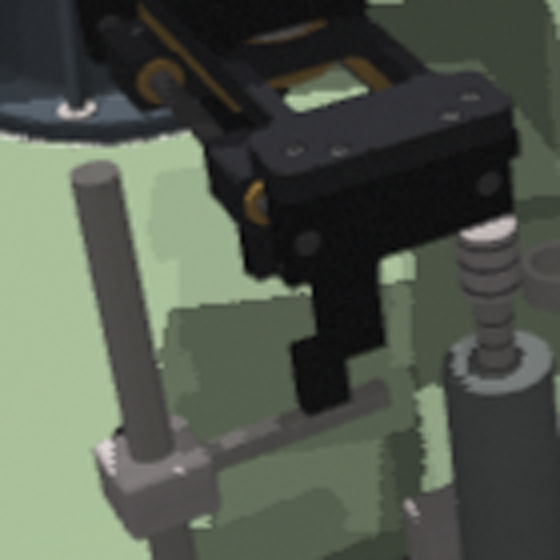

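```bash
python3 - <<'E'
from h import *
np.set_printoptions(precision=1,suppress=True)
s=load('scene');p,j,R=jaw();print(p)
y=R[:,1];w=R[:,2]
c=lambda P:(np.array(proj(s,P))-[80,150])*4
for k in(26,41):
  for q in(-9.5,9.5): print(k,q,c(p+y*k+w*q))
print('far',c(p-y*26),c(p-y*41))
T=np.array([569.3,-185.1,176]); 
for a in(-5,5):
  for b in(-9,9): print('tab',a,b,c(T+y*a+w*b))
P=pts(s)
v,u=np.mgrid[0:420,0:560]; m=(u>160)&(u<174)&(v>225)&(v<236); q=P[m]; q=q[q[:,2]>185]; print('finger',len(q),q.mean(0),q.min(0),q.max(0))
m=(u>154)&(u<168)&(v>234)&(v<253); q=P[m]; q=q[q[:,2]>152]; print('tab',len(q),q.mean(0),np.percentile(q,[2,98],axis=0))
E
```

```text
[ 569.5 -184.2  190.6]
26 -9.5 [366.5 333.2]
26 9.5 [313.8 351.9]
41 -9.5 [385.9 354.7]
41 9.5 [332.6 374.1]
far [278.5 271.5] [261.7 252.3]
tab -5 -9 [329.3 326.2]
tab -5 9 [281.  343.1]
tab 5 -9 [341.2 339.9]
tab 5 9 [292.6 357.1]
finger 129 [ 604.2 -188.1  204. ] [ 601.  -196.9  193.4] [ 606.3 -178.   215. ]
tab 209 [ 580.8 -188.1  170.9] [[ 568.7 -197.6  153.1]
 [ 604.5 -176.9  198.8]]
```

move_arm(deltas=[{"gripper": 0.6, "translation": [0, -0.0005, -0.01], "yaw": 0}, {"gripper": 0.6, "translation": [0, 0, -0.01], "yaw": 0}, {"gripper": 0.6, "translation": [0, 0, -0.01], "yaw": 0}, {"gripper": 0.6, "translation": [0, 0, -0.008], "yaw": 0}, {"gripper": 0.6, "translation": [0, 0, -0.005], "yaw": 0}, {"gripper": 0.6, "translation": [0, 0, 0], "yaw": 0}])

```text
time: 16.68
ee_pos: [568.6, -185.2, 146.0]
orientation: [-1.938, 1.568, 2.651]
force: [-1.0, -0.7, -0.4]
opening: 52.7
```

move_arm(deltas=[{"gripper": 0.2, "translation": [0, 0, 0], "yaw": 0}, {"gripper": 0.2, "translation": [0, 0, 0], "yaw": 0}, {"gripper": 0.2, "translation": [0, 0, 0], "yaw": 0}, {"gripper": 0.2, "translation": [0, 0, 0], "yaw": 0}, {"gripper": 0.2, "translation": [0, 0, 0], "yaw": 0}, {"gripper": 0.2, "translation": [0, 0, 0], "yaw": 0}, {"gripper": 0.2, "translation": [0, 0, 0], "yaw": 0}])

```text
time: 17.27
ee_pos: [569.5, -185.6, 147.7]
orientation: [1.219, 1.571, -0.475]
force: [-0.4, 0.2, 0.2]
opening: 19.6
```

```bash
python3 - <<'E'
from h import *
s=grab('scene');t=grab('top');print(jaw()[:2],get_state()['force'],get_state()['opening'])
a=cv2.resize(s['image'][150:290,80:220],(400,400),interpolation=2);b=cv2.resize(t['image'][150:260,330:440],(400,400),interpolation=2)
save(np.hstack([a,b]),'tabc')
E
```

```text
(array([ 569.54055641, -185.57009364,  147.65779843]), np.float64(-7.05433635993432)) [-0.4191718   0.18613113  0.00755753] 17.96171476862359
```

View pics/tabc.png

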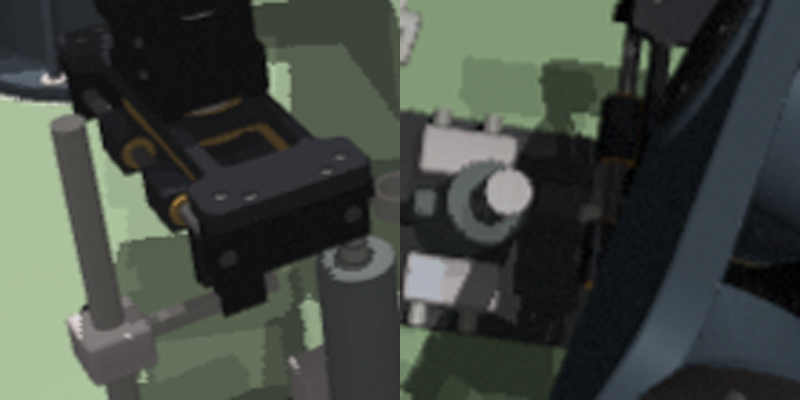

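move_arm(deltas=[{"gripper": 0, "translation": [0, 0, 0], "yaw": 0}, {"gripper": 0, "translation": [0, 0, 0], "yaw": 0}, {"gripper": 0, "translation": [0, 0, 0], "yaw": 0}, {"gripper": 0, "translation": [0, 0, 0], "yaw": 0}, {"gripper": 0, "translation": [0, 0, 0], "yaw": 0}])

```text
time: 17.78
ee_pos: [568.7, -185.4, 147.4]
orientation: [-1.61, 1.569, 2.98]
force: [-2.4, -0.8, 1.7]
opening: 9.8
```

move_arm(deltas=[{"gripper": 0, "translation": [0, 0, 0.002], "yaw": 0}, {"gripper": 0, "translation": [0, 0, 0.004], "yaw": 0}, {"gripper": 0, "translation": [0, 0, 0.004], "yaw": 0}])

```text
time: 18.03
ee_pos: [568.7, -185.4, 157.0]
orientation: [-1.73, 1.568, 2.86]
force: [-2.6, -0.7, -4.4]
opening: 9.9
```

move_arm(deltas=[{"gripper": 0, "translation": [0, 0, 0.006], "yaw": 0}, {"gripper": 0, "translation": [0, 0, 0.006], "yaw": 0}, {"gripper": 0, "translation": [0, 0, 0.006], "yaw": 0}, {"gripper": 0, "translation": [0, 0, 0.006], "yaw": 0}, {"gripper": 0, "translation": [0, 0, 0.006], "yaw": 0}, {"gripper": 0, "translation": [0, 0, 0.006], "yaw": 0}, {"gripper": 0, "translation": [0, 0, 0.002], "yaw": 0}])

```text
time: 18.62
ee_pos: [568.7, -185.4, 196.6]
orientation: [-1.484, 1.569, 3.105]
force: [-4.7, -1.2, -4.0]
opening: 9.7
```

move_arm(deltas=[{"gripper": 0, "translation": [0, 0, 0.001], "yaw": 0}, {"gripper": 0, "translation": [0, 0, 0.001], "yaw": 0}, {"gripper": 0, "translation": [0, 0, 0.0005], "yaw": 0}, {"gripper": 0, "translation": [0, 0, 0], "yaw": 0}, {"gripper": 0, "translation": [0, 0, 0], "yaw": 0}])

```text
time: 19.03
ee_pos: [568.8, -185.4, 198.5]
orientation: [-1.563, 1.569, 3.026]
force: [-4.8, -0.4, -2.1]
opening: 10.2
```

move_arm(deltas=[{"gripper": 0.4, "translation": [0, 0, 0], "yaw": 0}, {"gripper": 0.4, "translation": [0, 0, 0], "yaw": 0}, {"gripper": 0.4, "translation": [0, 0, 0], "yaw": 0}, {"gripper": 0.4, "translation": [0, 0, 0], "yaw": 0}, {"gripper": 0.4, "translation": [0, 0, 0], "yaw": 0}, {"gripper": 0.4, "translation": [0, 0, 0.01], "yaw": 0}, {"gripper": 0.4, "translation": [0, 0, 0.02], "yaw": 0}, {"gripper": 0.4, "translation": [0, 0, 0.03], "yaw": 0}])

```text
time: 19.7
ee_pos: [568.2, -184.7, 256.9]
orientation: [-2.018, 1.565, 2.572]
force: [0.2, 0.2, 0.3]
opening: 34.5
```

move_arm(deltas=[{"gripper": 0.4, "translation": [0, 0, 0.035], "yaw": 0}, {"gripper": 0.4, "translation": [0, 0.02, 0.035], "yaw": 0}, {"gripper": 0.4, "translation": [-0.006, 0.036, 0], "yaw": 0}, {"gripper": 0.4, "translation": [-0.006, 0.036, 0], "yaw": 0}, {"gripper": 0.4, "translation": [-0.006, 0.036, 0], "yaw": 0}, {"gripper": 0.4, "translation": [-0.006, 0.036, 0], "yaw": 0}, {"gripper": 0.4, "translation": [-0.006, 0.036, 0], "yaw": 0}, {"gripper": 0.4, "translation": [-0.006, 0.036, 0], "yaw": 0}])

```text
time: 20.37
ee_pos: [533.3, 52.2, 329.3]
orientation: [1.793, 1.569, 0.099]
force: [0.9, -0.1, 0.3]
opening: 34.7
```

move_arm(deltas=[{"gripper": 0.4, "translation": [-0.006, 0.036, 0], "yaw": 0}, {"gripper": 0.4, "translation": [-0.006, 0.036, 0], "yaw": 0}, {"gripper": 0.4, "translation": [-0.006, 0.036, 0], "yaw": 0}, {"gripper": 0.4, "translation": [-0.006, 0.02, 0], "yaw": 0}, {"gripper": 0.4, "translation": [0, 0, 0], "yaw": 0}])

```text
time: 20.78
ee_pos: [508.1, 182.7, 329.1]
orientation: [2.936, 1.568, 1.248]
force: [-0.4, -0.1, 0.6]
opening: 34.9
```

```bash
python3 meas.py 199; python3 - <<'E'
from h import *
s=load('scene');t=load('top')
a=cv2.resize(s['image'][165:265,80:220],(784,560),interpolation=2);save(a,'n_s')
save(t['image'][170:260,320:470],'n_t',5)
E
```

```text
s rodtop 77 [ 583.23 -119.57  198.73] [ 582.45 -119.33  197.71] 2.0326103349208253
  leg z 233 [ 588.66 -123.56  139.95]
  a 47 57 2 41 [192.83 196.52 198.94 199.69]
  a 47 57 5 50 [192.95 197.7  199.51 199.88]
  a 79 95 2 63 [192.67 196.84 198.94 199.79]
  a 79 95 5 90 [193.38 198.14 199.71 199.98]
  a 60 76 2 182 [194.31 208.72 220.81 226.93]
  a 60 76 5 307 [196.01 212.37 222.22 226.98]
  a 110 118 2 6 [207.37 207.58 207.82 208.19]
  a 110 118 5 18 [207.18 207.63 208.03 208.19]
t rodtop 60 [ 576.83 -117.79  199.89] [ 576.25 -117.5   199.86] 0.8418364104854541
  leg z 164 [ 570.11 -110.74  141.03]
  a 47 57 2 16 [199.   200.39 200.93 201.73]
  a 47 57 5 33 [198.55 200.44 200.92 201.59]
  a 79 95 2 16 [199.3  200.29 200.81 201.53]
  a 79 95 5 40 [198.08 200.27 200.88 201.5 ]
  a 60 76 2 24 [227.41 227.98 228.63 229.02]
  a 60 76 5 76 [209.86 227.69 228.27 229.01]
  a 110 118 2 12 [200.83 203.65 208.11 208.4 ]
  a 110 118 5 37 [199.67 202.55 207.7  208.46]
```

View pics/n_s.png

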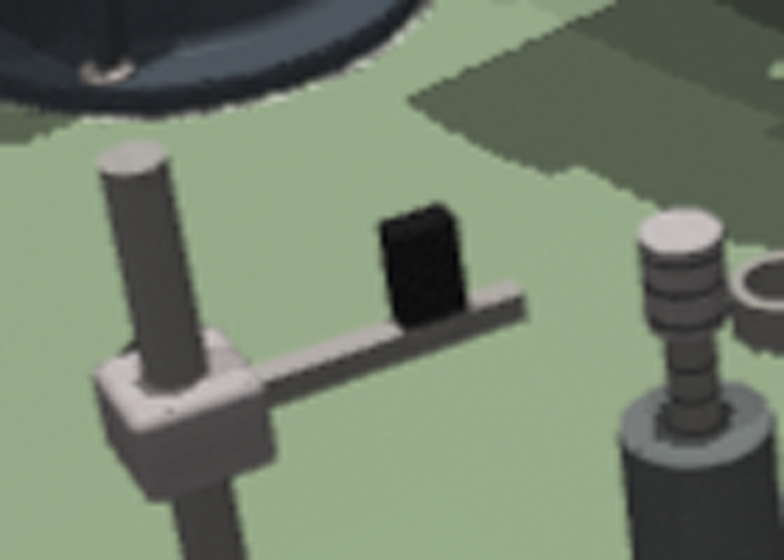

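View pics/n_t.png

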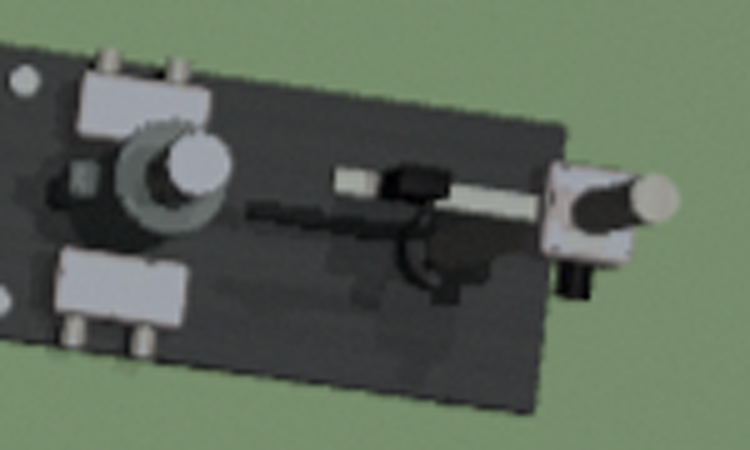

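```bash
cat > m2.py <<'E'
from h import *
np.set_printoptions(precision=2,suppress=True)
N=8
for n in('scene','top'):
    F=[viewer.grab_frame(n) for _ in range(N)]
    f=dict(F[0]); D=np.array([g['depth'] for g in F]); f['depth']=D.mean(0); print(n,'frame noise',np.median(D.std(0)))
    f['image']=np.mean([g['image'] for g in F],0); np.savez(f'avg_{n}.npz',**f)
    P=pts(f); b=f['image'].mean(2)
    c=(576.2,-117.4) if n=='top' else (580.8,-118.4)
    d=np.array([-.122,-.9925]);e=np.array([.9925,-.122])
    a=(P[...,0]-c[0])*d[0]+(P[...,1]-c[1])*d[1]; l=(P[...,0]-c[0])*e[0]+(P[...,1]-c[1])*e[1]
    rod=(abs(a)<11)&(abs(l)<11)&(P[...,2]>150)
    th=150 if n=='top' else 135
    for nm,reg,t in(('rod',rod,th),('ptr_end',(a>45)&(a<58)&(abs(l)<8)&(P[...,2]>130),110 if n=='scene' else 120),('ptr_mid',(a>78)&(a<110)&(abs(l)<8)&(P[...,2]>130),110 if n=='scene' else 120)):
        print(nm,'brightness pct',np.percentile(b[reg],[10,30,50,70,90]))
        tt=(np.percentile(b[reg],10)+np.percentile(b[reg],95))/2
        m=reg&(b>tt)
        k=np.ones((3,3),np.uint8) if nm=='rod' else np.array([[0,1,0],[0,1,0],[0,1,0]],np.uint8)
        me=cv2.erode(m.astype(np.uint8),k)>0
        for mm in(m,me):
            q=P[mm]; print('   ',mm.sum(),'med',np.median(q,0) if mm.sum() else '','meanz',q[:,2].mean(),q[:,2].std())
E
python3 m2.py
```

```text
scene frame noise 1.7985904
rod brightness pct [ 51.3   61.95  68.81  73.17 191.46]
    72 med [ 577.98 -116.4   199.  ] meanz 198.637276106869 3.236839708992526
    18 med [ 579.09 -116.44  198.9 ] meanz 198.93756656428275 0.19558801744810478
ptr_end brightness pct [ 62.91  64.82  94.6  115.75 165.4 ]
    20 med [ 571.71 -168.78  199.76] meanz 199.72173890184527 0.2610937642513555
    6 med [ 571.49 -169.36  199.91] meanz 199.8921594800337 0.18018002794052965
ptr_mid brightness pct [ 63.26  64.91  96.27 161.55 172.7 ]
    80 med [ 566.74 -212.12  199.72] meanz 199.17747035543164 2.066242935641194
    27 med [ 566.18 -212.4   199.77] meanz 199.80464712976462 0.2766794984006058
top frame noise 1.6853061
rod brightness pct [ 38.62 146.28 163.25 163.5  163.71]
    117 med [ 575.43 -117.67  199.62] meanz 199.61327105942124 0.7026018683686481
    45 med [ 577.16 -119.47  199.61] meanz 199.6628382391741 0.4611065507726677
ptr_end brightness pct [ 57.85 107.   136.9  156.89 158.54]
    32 med [ 570.   -168.44  200.32] meanz 200.4433644585986 0.5229015641671411
    17 med [ 569.99 -168.47  200.53] meanz 200.50572370842136 0.49739933965419336
ptr_mid brightness pct [ 99.42 133.92 150.58 158.23 158.55]
    64 med [ 564.65 -212.25  200.56] meanz 205.70506996624871 23.86357401646872
    28 med [ 564.79 -212.14  200.61] meanz 200.46036887190144 0.47937762313911986
```

Both cameras put the pointer about 0.85 mm above the rod top, so I'll regrip and lower it a little.

move_arm(deltas=[{"gripper": 0.4, "translation": [0.006, -0.036, 0], "yaw": 0}, {"gripper": 0.4, "translation": [0.006, -0.036, 0], "yaw": 0}, {"gripper": 0.4, "translation": [0.006, -0.036, 0], "yaw": 0}, {"gripper": 0.4, "translation": [0.006, -0.036, 0], "yaw": 0}, {"gripper": 0.4, "translation": [0.006, -0.036, 0], "yaw": 0}, {"gripper": 0.4, "translation": [0.006, -0.036, 0], "yaw": 0}, {"gripper": 0.4, "translation": [0.006, -0.036, 0], "yaw": 0}, {"gripper": 0.4, "translation": [0.006, -0.036, 0], "yaw": 0}])

```text
time: 22.55
ee_pos: [557.5, -111.3, 328.2]
orientation: [1.747, 1.57, 0.053]
force: [0.8, 0.3, -0.1]
opening: 34.9
```

move_arm(deltas=[{"gripper": 0.4, "translation": [0.006, -0.036, 0], "yaw": 0}, {"gripper": 0.4, "translation": [0.0052, -0.03, 0], "yaw": 0}, {"gripper": 0.4, "translation": [0, -0.01, 0], "yaw": 0}, {"gripper": 0.4, "translation": [0, 0, 0], "yaw": 0}, {"gripper": 0.4, "translation": [0, 0, -0.025], "yaw": 0}, {"gripper": 0.4, "translation": [0, 0, -0.025], "yaw": 0}, {"gripper": 0.4, "translation": [0, 0, -0.02], "yaw": 0}, {"gripper": 0.4, "translation": [0, 0, 0], "yaw": 0}])

```text
time: 23.22
ee_pos: [565.6, -182.0, 253.8]
orientation: [-2.017, 1.56, 2.574]
force: [-1.4, 0.4, -0.1]
opening: 34.7
```

```bash
python3 - <<'E'
from h import *
print(jaw()[:2],get_state()['force'],get_state()['opening'])
E
```

```text
(array([ 565.59517711, -182.04959228,  253.79334639]), np.float64(-6.972405912440419)) [-1.41028717  0.35884959 -0.12484709] 34.66640394339501
```

move_arm(deltas=[{"gripper": 0.4, "translation": [0, 0, 0], "yaw": 0}, {"gripper": 0.4, "translation": [0, 0, 0], "yaw": 0}])

```text
time: 23.38
ee_pos: [569.5, -184.7, 259.4]
orientation: [1.363, 1.569, -0.329]
force: [0.6, 0.5, 0.1]
opening: 35.1
```

move_arm(deltas=[{"gripper": 0.4, "translation": [0, 0, -0.015], "yaw": 0}, {"gripper": 0.4, "translation": [0, 0, -0.015], "yaw": 0}, {"gripper": 0.4, "translation": [0, 0, -0.015], "yaw": 0}, {"gripper": 0.4, "translation": [0, 0, -0.01], "yaw": 0}, {"gripper": 0.4, "translation": [0, 0, -0.005], "yaw": 0}, {"gripper": 0.4, "translation": [0, 0, 0], "yaw": 0}, {"gripper": 0.4, "translation": [0, 0, 0], "yaw": 0}, {"gripper": 0.4, "translation": [0, 0, 0], "yaw": 0}])

```text
time: 24.05
ee_pos: [569.5, -185.9, 199.2]
orientation: [1.218, 1.569, -0.476]
force: [-0.4, -0.1, 0.3]
opening: 34.8
```

move_arm(deltas=[{"gripper": 0, "translation": [0, 0, 0], "yaw": 0}, {"gripper": 0, "translation": [0, 0, 0], "yaw": 0}, {"gripper": 0, "translation": [0, 0, 0], "yaw": 0}, {"gripper": 0, "translation": [0, 0, 0], "yaw": 0}, {"gripper": 0, "translation": [0, 0, 0], "yaw": 0}, {"gripper": 0, "translation": [0, 0, 0], "yaw": 0}, {"gripper": 0, "translation": [0, 0, 0], "yaw": 0}, {"gripper": 0, "translation": [0, 0, 0], "yaw": 0}])

```text
time: 24.72
ee_pos: [568.6, -185.6, 198.2]
orientation: [-0.829, 1.571, -2.522]
force: [-0.7, -0.4, 1.9]
opening: 9.6
```

```bash
python3 - <<'E'
from h import *
print(jaw()[:2],get_state()['force'],get_state()['opening'])
E
```

```text
(array([ 568.63218975, -185.55684708,  198.1847308 ]), np.float64(-7.037938242620099)) [-0.65941609 -0.4478403   1.85229869] 9.6418443366618
```

move_arm(deltas=[{"gripper": 0, "translation": [0, 0, -0.0004], "yaw": 0}, {"gripper": 0, "translation": [0, 0, -0.0004], "yaw": 0}, {"gripper": 0, "translation": [0, 0, 0], "yaw": 0}, {"gripper": 0, "translation": [0, 0, 0], "yaw": 0}])

```text
time: 25.05
ee_pos: [568.6, -185.6, 197.3]
orientation: [-0.952, 1.571, -2.646]
force: [-0.8, 0.3, 2.3]
opening: 9.6
```

Down 0.85 mm. Releasing and backing away to re-measure.

move_arm(deltas=[{"gripper": 0.4, "translation": [0, 0, 0], "yaw": 0}, {"gripper": 0.4, "translation": [0, 0, 0], "yaw": 0}, {"gripper": 0.4, "translation": [0, 0, 0], "yaw": 0}, {"gripper": 0.4, "translation": [0, 0, 0], "yaw": 0}, {"gripper": 0.4, "translation": [0, 0, 0], "yaw": 0}, {"gripper": 0.4, "translation": [0, 0, 0.01], "yaw": 0}, {"gripper": 0.4, "translation": [0, 0, 0.02], "yaw": 0}, {"gripper": 0.4, "translation": [0, 0, 0.03], "yaw": 0}])

```text
time: 25.72
ee_pos: [567.0, -184.8, 255.8]
orientation: [-1.951, 1.564, 2.638]
force: [0.2, 0.5, -0.1]
opening: 34.7
```

move_arm(deltas=[{"gripper": 0.4, "translation": [0, 0, 0.035], "yaw": 0}, {"gripper": 0.4, "translation": [0, 0.02, 0.035], "yaw": 0}, {"gripper": 0.4, "translation": [-0.006, 0.036, 0], "yaw": 0}, {"gripper": 0.4, "translation": [-0.006, 0.036, 0], "yaw": 0}, {"gripper": 0.4, "translation": [-0.006, 0.036, 0], "yaw": 0}, {"gripper": 0.4, "translation": [-0.006, 0.036, 0], "yaw": 0}, {"gripper": 0.4, "translation": [-0.006, 0.036, 0], "yaw": 0}, {"gripper": 0.4, "translation": [-0.006, 0.036, 0], "yaw": 0}])

```text
time: 26.38
ee_pos: [532.2, 52.1, 328.3]
orientation: [1.695, 1.569, 0.0]
force: [1.1, 0.5, 0.1]
opening: 34.9
```

move_arm(deltas=[{"gripper": 0.4, "translation": [-0.006, 0.036, 0], "yaw": 0}, {"gripper": 0.4, "translation": [-0.006, 0.036, 0], "yaw": 0}, {"gripper": 0.4, "translation": [-0.006, 0.036, 0], "yaw": 0}, {"gripper": 0.4, "translation": [-0.006, 0.02, 0], "yaw": 0}, {"gripper": 0.4, "translation": [0, 0, 0], "yaw": 0}])

```text
time: 26.8
ee_pos: [507.1, 182.5, 328.2]
orientation: [-3.086, 1.569, 1.509]
force: [-0.8, 0.2, 0.9]
opening: 34.5
```

```bash
python3 m2.py; python3 - <<'E'
from h import *
s=grab('scene');save(s['image'],'fin',1.42)
t=grab('top');save(t['image'],'fint',1.42)
E
```

```text
scene frame noise 1.8279855
rod brightness pct [ 51.03  62.08  68.96  73.24 191.21]
    74 med [ 578.15 -115.98  199.04] meanz 198.67114295754462 3.124669258129507
    26 med [ 578.19 -114.98  199.14] meanz 199.0851120657518 0.24226658058111572
ptr_end brightness pct [ 62.89  64.94 101.1  125.68 168.87]
    27 med [ 572.31 -168.53  198.86] meanz 197.94749518806378 2.446829377512822
    8 med [ 571.07 -169.17  198.88] meanz 198.80675028843217 0.3042693353371424
ptr_mid brightness pct [ 63.22  64.82  95.65 161.44 172.51]
    79 med [ 566.81 -211.01  198.83] meanz 197.63565273477246 6.042835518591471
    23 med [ 566.49 -210.63  198.86] meanz 198.89049616560877 0.21803494600325873
top frame noise 1.6938283
rod brightness pct [ 41.83 146.35 163.12 163.38 163.62]
    122 med [ 575.41 -116.31  199.82] meanz 199.7814260525007 0.7380094550380203
    64 med [ 575.2  -116.1   199.82] meanz 199.8188453818231 0.49493690974986204
ptr_end brightness pct [ 60.58 124.02 138.67 157.97 158.33]
    32 med [ 570.1  -168.54  199.65] meanz 199.64974463548194 0.38085901383454246
    17 med [ 570.07 -168.53  199.68] meanz 199.65311098151358 0.4339160454864127
ptr_mid brightness pct [ 95.12 128.28 147.73 157.96 158.47]
    66 med [ 564.63 -214.14  199.63] meanz 206.43921900163062 27.069109989766968
    27 med [ 564.86 -212.68  199.72] meanz 199.61611992367088 0.44100761387399795
```

View pics/fin.png

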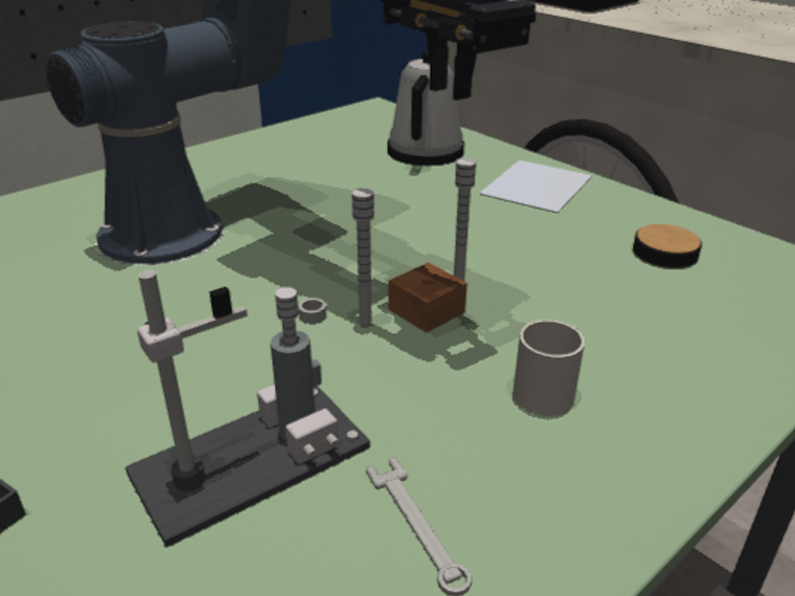

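```bash
python3 -c "
from cell import manip,get_state
print(get_state()['time']); print(manip.finish_job())"
```

```text
27.7
the job is handed in; nothing more can be done
None
```

The depth rod is home on the bumper and released, the gauge pointer is level with its top, and I handed the job in at 27.7 s.

- **Rod:** I took the shortest of the three look-alike rods, the one in the wooden block. Sliding drag past the ball was about 4 N. The bumper met the rod with its foot about 97 mm below the mouth. I pressed until the force had risen about 6 N above the drag, which is roughly 3 mm of squeeze by force or up to 3.6 mm by height. Both are above the 1.5 mm needed and well under the 8 mm crush limit. The squeeze is worked out from force and height, not read directly.
- **Gauge:** The first setting was about 0.85 mm too high in both cameras, so I regripped the tab and lowered the slide by that much.
- **Final check:**
  - Scene camera: rod top 199.1 mm, pointer top face 198.8–198.9 mm.
  - Top camera: rod top 199.8 mm, pointer top face 199.6–199.7 mm.
  - So they are level to about 0.2 mm, with the pointer on the low side. The cameras differ by about 0.8 mm in absolute height but agree on the difference.
- **Left alone:** The mug, spacer and spanner look unmoved in the last scene picture, and the arm ended clear of everything.

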